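# Load a relief panel against the limit switch and clamp it

### The arm

A 7-joint arm with a two-finger parallel gripper is mounted at the origin on the work surface. World frame = base frame: x ahead of the robot, y to its left, z up, the work surface at z = 0. Lengths are in m, angles in rad, forces in N, time in s.
With the tool pointing down it reaches from about 0.4 to 0.85 m from the base axis. Payload 10.4 kg.
Tool frame: the origin (TCP) lies between the finger pads; the fingertips stand 17 mm ahead of it and the grasp point (between the pads) lies 2 mm behind it; z points along the fingers, y is the direction in which the jaws open and shut (so a half turn about z gives the same grasp; the last joint's range is limited). The gripper opens to 87 mm and grips with 3 to 60 N. Pads are 19 mm wide; open, the fingers measure 117 mm over their backs; the gripper's body (75 mm by 190 mm) begins 51 mm behind the grasp point.
Start: joints at [1.268, 0.332, -0.065, 1.46, 0.022, 1.35, -0.088], TCP at [0.173, -0.601, 0.24] pointing down, gripper open.
Joint ranges: [-2.6, 2.6], [-0.5, 2.12], [-1.47, 1.34], [0.16, 2.42], [-1.27, 4.41], [0.06, 2.06], [-2.6, 2.6]. Speed limits (rad/s): [2.22, 2.22, 2.79, 2.79, 3.14, 3.14, 3.14].

### API

Orientations are given as a rotation vector (axis times angle).
In Python, from station import ctrl, vision, models gives the robot as it stands.
- The arm moves only by the shell command python3 -m handwheel 'ROWS' [FORCE]. ROWS is JSON, a list that holds one entry, the list of rows, each a list of 5 numbers: the shift along the tool's x, y, z in cm, then the turn about the tool's z in degrees, then the opening, from 0 (shut) to 1 (fully open). A call has 1 to 8 rows; each row shifts and turns the pose as measured when the row begins, along the tool's axes as they then stand; what a row does not reach is not made up. A row lasts 1/8 s, in which the tool goes at most 62.5 mm and 10.7 degrees, less where a joint would pass 70% of its speed; a pose out of reach is approached as far as the arm can. A call is refused whole if a number of a shift passes 6.25 or a number of a turn 10.7, either way. A call with a gripper value outside its range is refused whole. The fingers move at their own pace and stop on an object; FORCE is the grip in N (left out, the last holds). Time passes only in rows, so rows that do not move let the fingers close. It gives the time, the measured TCP pose, the force and the opening at its end, in the units of the state.
- ctrl.state(): the state, without advancing time (a new reading comes with each control period).
- vision.grab_frame(name): name is "scene" or "top" or "wrist"; returns the picture (480x640x3 uint8, blue, green, red); there is no depth.
- vision.camera_model(name): a dict with "intrinsics" (3x3 intrinsics, pixels), "R" (3x3) and "t" (3): a world point X has camera coordinates R X + t; the wrist camera has in their place "T_tool_cam" (4x4, takes a point from camera to tool coordinates, whose origin is the TCP and whose axes are the flange's). Camera axes: x right, y down, z forward; pixel columns grow to the right and rows downward; lengths in m; the calibration is good to about 2 mm. A picture is of the moment at which its call begins: read the wrist's pose just before it. camera_model takes no time and is no camera call.
- ctrl.job_done(): hands the job in, once; it reports no verdict.
Trained networks look in the newest picture that a camera, given by its name, has taken for a name from the list of things; names that differ only in an ending like _2 or _b are one class to them, and where a whole thing is asked for, a point or a joint stands for the part that bears it (a point fixed in the world has none). Each returns a list of dicts, best first, with "score" (0 to 1); they miss things now and then, are a little off and sometimes report something else, mostly with a low value. They report only what shows in the picture. A call takes as long as a camera call. They do not tell look-alikes from the thing itself.
- models.find_in(target, camera): "extent" ([left, top, right, bottom] in pixels, round what is visible of it).
- models.spot_point(target, camera): "position" ([row, column] in pixels: a listed point, or the origin of a listed thing).
The state is a dict: "time_s": time; "qpos": joint angles; "joint_vel": joint speeds; "tau": joint torques, N m; "eef_pos": TCP position; "tool_rot": TCP orientation; "ft_force": force on the tool from outside, world axes, zero at the start; "torque": the same for the moment, N m; "finger_gap": opening from 0.0 (shut) to 1.0 (fully open).
Only numpy, scipy, OpenCV 4.12 (cv2) and the standard library are available. Lean on these libraries where they do the work, as an engineer would, in place of code of your own. Each camera call takes 0.05 s, during which the arm holds its last target.

### The job

Push the wooden picture panel over the loading bed, without lifting it, squarely into the corner of the two aluminium fences, so that its far edge holds the yellow switch lever in. Then put the red-handled square key fully into the socket of the clamp and turn it anticlockwise (seen from above) until the green clamp arm points straight over the panel and stops; turn the arm with the key only. Leave the key standing in the socket, let go of everything, and leave the blue key and all the other things where they are.

Things in the scene. Friction and masses are not known exactly. Their poses are not given: they have to be found in the camera images.
- jig: Loading bed: plywood plate 285 x 245 x 12 mm fixed on the table (x -150 to +135, y -110 to +135 mm in its own frame). Origin at table height, x towards the back fence, y left, z up. Its surface is at z = 12 mm. A panel that is home has its centre at x = +5, y = 0 mm. Switch and clamp stand behind the back fence.
- panel_mid (a point): Centre of the loose wooden relief panel, 100 mm (its x) x 150 mm (its y) x 18 mm thick, about 0.35 kg, lying flat on the bed; its thin decorations rise up to 4 mm above its top and cannot be felt. Its x axis points roughly towards the back fence.
- corner (a point): Inner corner where the two aluminium fences' faces meet, at bed height (z = 12 mm; x = +55, y = -75 mm of the bed, same axes). From here the back fence runs to the left (+y) with a gap for the lever (y -56 to 0 mm of the bed), the side fence towards -x for 225 mm. Both stand 14 mm above the bed, lower than the panel.
- roller (a point): Centre of the 12 mm roller at the tip of the yellow lever; the lever is 45 mm long and turns about an upright pin at x = 68, y = -53 mm of the bed, in the gap of the back fence.
- lever (a joint): Yellow switch lever, rad. 0 = free, its roller 13 mm out of the back fence's face; grows as it is pressed in: about 0.29 when a panel touches the fence, 0.40 at most; switches at 0.22 (panel within 3 mm of the fence). A weak spring (under 0.8 N at the tip) pushes it out.
- dog (a joint): Angle of the turning clamp about its upright axis (through the socket), rad. 0 = green arm points to the bed's left (+y), 69 degrees short of closed; grows anticlockwise seen from above; stops at 1.2 with the arm straight to -x of the bed, over the panel. Starts at 0 to 0.25; stays where it is left (friction 0.05 N m).
- socket (a point): Centre of the mouth of the key socket, in the top of the clamp's 44 mm square steel block, 44 mm above the table. Square hole 13 x 13 mm, 24 mm deep, sides along this point's x and y, which turn with the clamp. The green arm, 18 mm wide, top also at 44 mm, reaches 65 mm from here and passes 6 mm above the panel.
- key_grip (a point): Centre of the red T-handle of the loose square key, standing upright in the stand. Handle 12 mm thick (its x), 60 mm long (its y), 24 mm high (z). Below it a round stem 18 mm long and 12 mm thick, then the collar and shaft. The whole key is 68 mm high, 0.12 kg.
- key_seat (a point): Underside of the red key's collar (26 mm wide, 4 mm thick), on its axis, 34 mm below the handle's centre. Below it the 11 mm square shaft (sides along x and y), 22 mm long, narrowed to 8.5 mm over its last 7 mm. Fully in, the collar rests on the socket's mouth and this point is at the socket point.
- other_key_grip (a point): Centre of the handle of the blue key: the same shape, but with a round 15 mm shaft that does not fit. It stands in the other hole of the stand; leave it.
- stand: Dark wooden key stand, 140 (x) x 60 (y) x 45 mm high, fixed; origin at the centre of its underside. Two 17 mm square holes, 30 mm deep, at x = +40 and -40 mm; each key stands in one on its collar, handle centre 79 mm above the table. It is to the left or to the right of the bed.
- jar_mid (a point): Glue jar, 48 mm wide, 80 mm high, standing left of the bed (its centre). Leave it.
- sanding_block_mid (a point): Cork sanding block, 90 x 45 x 30 mm, lying left of the bed (its centre). Leave it.
- brush_mid (a point): Paint brush with a red handle, lying flat right of the bed (point near its middle). Leave it.
- can_mid (a point): White paint can, 56 mm wide, 85 mm high, right of the bed (its centre). Leave it.
- offcut_mid (a point): Wooden offcut, 60 x 40 x 18 mm, lying on the bed at its back left corner (its centre). Leave it.
- tin_mid (a point): Aluminium tin, 76 mm wide and 85 mm high, with pencils standing up to 130 mm; on the side of the bed where the key stand is not. Leave it.
There are look-alikes about, which are no part of the job. What is shaped like the part that bears panel_mid but black is not meant.

How it is judged:
By the outcome, as a careful person would: the job done as asked, in the order asked, and still so for the second after the job is handed in, with the robot touching nothing.
It also fails if it takes over 72 s, if anything falls off the work surface, if the arm or the gripper's body presses on something with over 40 N, if the wrist force passes 120 N, or if a joint passes its speed limit or range.

## Working session

There is one attempt and no reset: what is moved stays moved. The work goes in short steps, Python scripts to look and compute and a shell command to move; the robot and the scene stay as the last step left them, time stands still between calls to the robot, and variables do not carry over. Pictures are saved under pics/ and viewed, and the job is handed in when it is done.

```bash
ls; mkdir -p pics; python3 - <<'E'
from station import ctrl,vision,models
import cv2,numpy as np
np.set_printoptions(precision=4,suppress=True)
print(ctrl.state())
for n in ["scene","top","wrist"]:
    cv2.imwrite(f"pics/{n}0.png",vision.grab_frame(n)); print(n,vision.camera_model(n))
print(ctrl.state()["time_s"])
E
```

```text
pics
{'time_s': 0.0, 'qpos': array([ 1.2684,  0.3329, -0.0647,  1.4609,  0.0216,  1.3499, -0.0885]), 'joint_vel': array([ 0.0007, -0.0005, -0.0017, -0.0011, -0.    , -0.0001,  0.001 ]), 'tau': array([ -0.0002, -62.3254,   0.0242, -38.9898,  -0.0615,   0.04  ,
         0.0001]), 'eef_pos': array([ 0.1725, -0.6004,  0.2387]), 'tool_rot': array([-3.1095, -0.4379,  0.0004]), 'ft_force': array([-0.4825, -0.1112,  0.3577]), 'torque': array([0.0456, 0.0037, 0.0377]), 'finger_gap': 1.0002589592911655}
scene {'intrinsics': array([[569.1415,   0.    , 315.7767],
       [  0.    , 569.1415, 246.3496],
       [  0.    ,   0.    ,   1.    ]]), 'R': array([[ 0.3712,  0.9285, -0.0062],
       [ 0.7817, -0.3161, -0.5376],
       [-0.5011,  0.1947, -0.8432]]), 't': array([-0.2134, -0.3218,  1.6252])}
top {'intrinsics': array([[449.9747,   0.    , 319.2227],
       [  0.    , 449.9747, 232.431 ],
       [  0.    ,   0.    ,   1.    ]]), 'R': array([[ 0.0075, -0.9996,  0.0288],
       [-0.9963, -0.0099, -0.0849],
       [ 0.0852, -0.0281, -0.996 ]]), 't': array([0.0124, 0.4782, 1.1164])}
wrist {'intrinsics': array([[388.9956,   0.    , 318.5536],
       [  0.    , 388.9956, 236.9515],
       [  0.    ,   0.    ,   1.    ]]), 'T_tool_cam': array([[-0.0005, -0.9555, -0.295 ,  0.0821],
       [ 1.    , -0.0003, -0.0007, -0.0003],
       [ 0.0006, -0.295 ,  0.9555, -0.1457],
       [ 0.    ,  0.    ,  0.    ,  1.    ]])}
0.15
```

View pics/scene0.png

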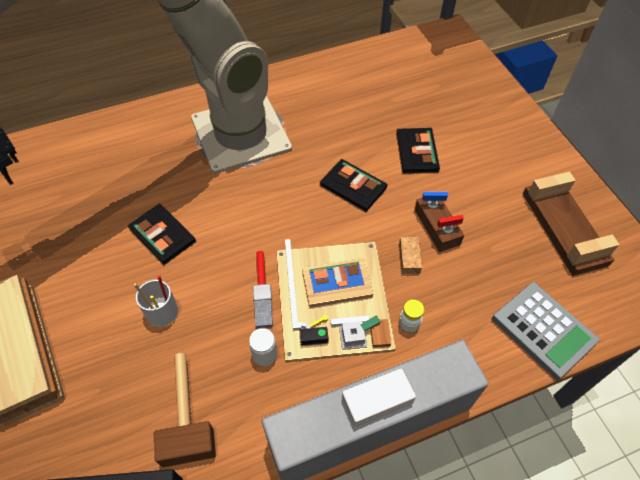

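View pics/top0.png

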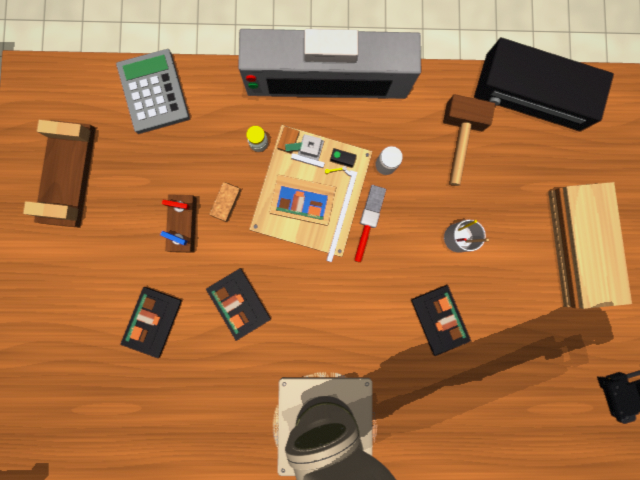

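View pics/wrist0.png

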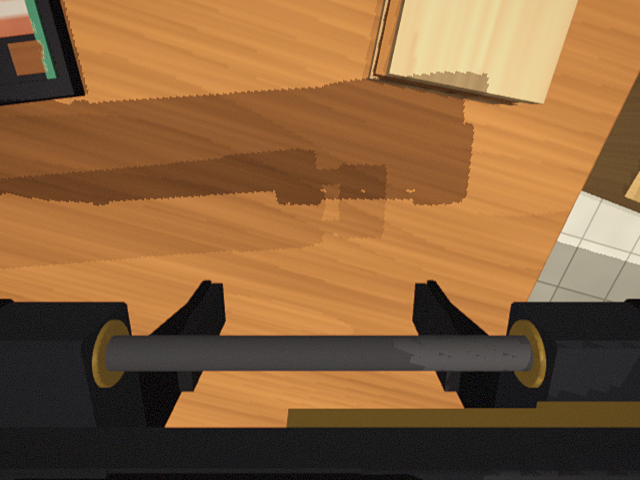

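The panel meant is the wooden-framed one lying on the bed at top (304,201). The three black panels at top (152,321), (239,303) and (441,320) are look-alikes. The red key is at top (175,204) and the blue one at (173,239). Next I'll measure all of these.

```bash
cat > h.py <<'E'
import numpy as np,cv2,json
from station import ctrl,vision,models
from scipy.spatial.transform import Rotation as Rn
np.set_printoptions(precision=4,suppress=True)
def cam(n,pose=None):
    m=vision.camera_model(n);K=np.array(m["intrinsics"])
    if "R" in m: return K,np.array(m["R"]),np.array(m["t"])
    T=np.array(m["T_tool_cam"]);s=pose or ctrl.state()
    Rt=Rn.from_rotvec(s["tool_rot"]).as_matrix();W=np.eye(4);W[:3,:3]=Rt;W[:3,3]=s["eef_pos"]
    C=np.linalg.inv(W@T);return K,C[:3,:3],C[:3,3]
def ray(n,uv,pose=None):
    K,R,t=cam(n,pose);d=R.T@np.linalg.solve(K,[uv[0],uv[1],1.]);return -R.T@t,d
def onz(n,uv,z,pose=None):
    o,d=ray(n,uv,pose);return o+d*(z-o[2])/d[2]
def proj(n,X,pose=None):
    K,R,t=cam(n,pose);p=K@(R@np.asarray(X)+t);return p[:2]/p[2]
def tri(rs):
    A=np.zeros((3,3));b=np.zeros(3)
    for o,d in rs:
        d=d/np.linalg.norm(d);P=np.eye(3)-np.outer(d,d);A+=P;b+=P@o
    X=np.linalg.solve(A,b);e=[np.linalg.norm((np.eye(3)-np.outer(d,d)/(d@d))@(X-o)) for o,d in rs];return X,max(e)
E
python3 - <<'E'
from h import *
for n in ["jig","panel_mid","corner","roller","socket","key_grip","key_seat","other_key_grip","stand","offcut_mid","jar_mid"]:
    o=[]
    for c in ["top","scene"]:
        r=models.spot_point(n,c); o.append([(np.round(x["position"][::-1],1).tolist(),round(x["score"],2)) for x in r[:3]])
    print(n,o)
    if o[0] and o[1]: print("   ",*tri([ray("top",o[0][0][0]),ray("scene",o[1][0][0])]))
t=vision.grab_frame("top");s=vision.grab_frame("scene")
cv2.imwrite("pics/top1.png",cv2.resize(t[115:270,235:395],None,fx=5,fy=5,interpolation=3)[:600*2][:775,:800][:600])
cv2.imwrite("pics/scene1.png",cv2.resize(s[230:365,265:425],None,fx=4.4,fy=4.4,interpolation=3))
E
```

```text
jig [[([317.2, 186.4], 0.9), ([173.6, 240.5], 0.17)], [([327.5, 300.7], 0.93)]]
    [0.5953 0.0219 0.021 ] 0.0007323172427119364
panel_mid [[([152.9, 325.3], 0.86), ([300.6, 199.6], 0.61), ([441.8, 322.0], 0.61)], [([161.0, 231.9], 0.98), ([354.2, 183.6], 0.9), ([416.3, 152.8], 0.76)]]
    [ 0.4694 -0.0287  0.5846] 0.2910284806484495
corner [[([351.6, 178.8], 0.94)], [([296.5, 323.3], 0.75)]]
    [ 0.6181 -0.0652  0.0138] 0.0007998356665850462
roller [[([352.6, 179.9], 0.6), ([327.6, 170.2], 0.43)], [([324.2, 314.6], 0.46)]]
    [ 0.6221 -0.0345  0.0459] 0.033585565433406815
socket [[([306.6, 143.4], 0.9)], [([354.0, 328.5], 0.65)]]
    [0.6959 0.0464 0.0539] 0.004422189318704642
key_grip [[([174.0, 203.8], 0.54)], [([450.0, 221.1], 0.76)]]
    [0.5371 0.3624 0.0821] 0.0018713217691132841
key_seat [[([180.7, 203.7], 0.59)], [([444.2, 231.3], 0.63), ([324.8, 314.0], 0.29)]]
    [0.5414 0.3534 0.0505] 0.004003731923660074
other_key_grip [[([172.9, 239.0], 0.58)], [([433.6, 196.6], 0.72)]]
    [0.4536 0.364  0.0761] 0.0017417199966661457
stand [[([183.6, 225.2], 0.77)], [([437.9, 226.2], 0.59)]]
    [0.4953 0.3637 0.0023] 0.002034500212191537
offcut_mid [[([285.3, 141.1], 0.76), ([172.2, 236.3], 0.6)], [([378.6, 329.9], 0.84)]]
    [0.7088 0.1013 0.0275] 0.003829301012692874
jar_mid [[([257.2, 140.1], 0.84), ([353.3, 179.1], 0.67), ([391.3, 156.7], 0.61)], [([413.4, 314.6], 0.76)]]
    [0.7083 0.1777 0.0431] 0.003315275598476646
```

View pics/top1.png

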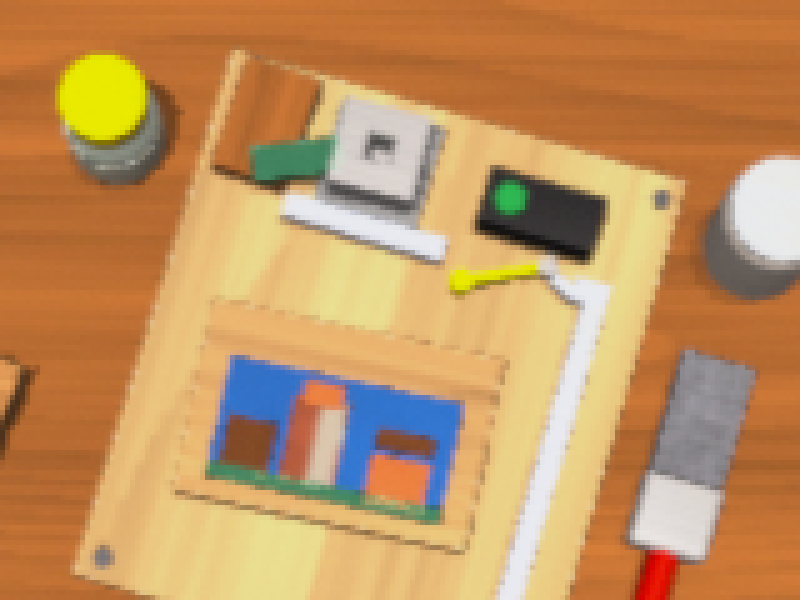

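View pics/scene1.png

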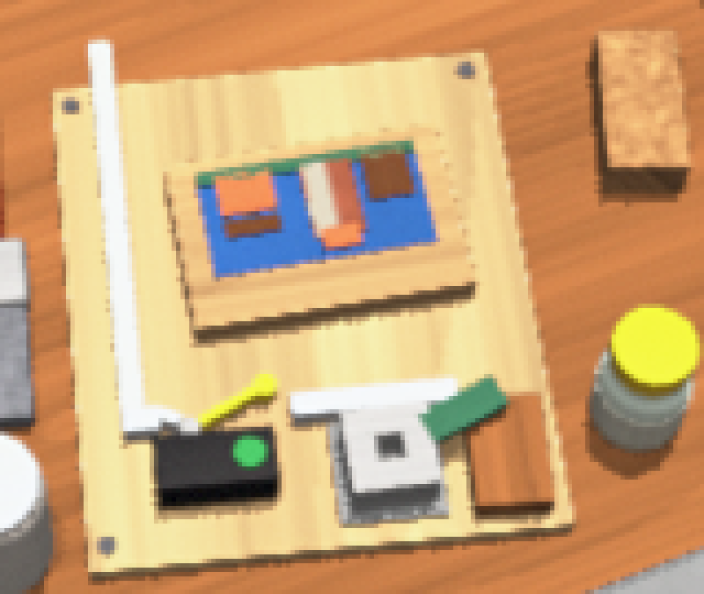

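```bash
cat >> h.py <<'E'
def fit2(L,W):
    L=np.array(L,float);W=np.array(W,float)[:,:2];lc=L.mean(0);wc=W.mean(0)
    a=L-lc;b=W-wc;th=np.arctan2((a[:,0]*b[:,1]-a[:,1]*b[:,0]).sum(),(a*b).sum())
    R=np.array([[np.cos(th),-np.sin(th)],[np.sin(th),np.cos(th)]]);o=wc-R@lc
    return th,o,np.linalg.norm(L@R.T+o-W,axis=1)
E
python3 - <<'E'
from h import *
f=lambda c:(c[0]/5+235-.4,c[1]/5+115-.4)
g=lambda c:(c[0]/4.4+265-.4,c[1]/4.4+230-.4)
jt=[(233,50),(685,183),(73,573)];L=[(.135,.135),(.135,-.110),(-.15,.135)]
W=[onz("top",f(c),.012) for c in jt]; print(fit2(L,W))
js=[(487,53),(573,527),(55,90),(92,572)];L2=[(-.15,.135),(.135,.135),(-.15,-.11),(.135,-.11)]
W2=[onz("scene",g(c),.012) for c in js]; print(fit2(L2,W2))
th,o,_=fit2(L+L2,W+W2);print("jig",th,o)
R=np.array([[np.cos(th),-np.sin(th)],[np.sin(th),np.cos(th)]])
pL=[(.05,.075),(.05,-.075),(-.05,-.075),(-.05,.075)]
P=[onz("top",f(c),.030) for c in [(213,300),(507,362),(468,548),(175,490)]];a=fit2(pL,P);print("panel top",a)
P2=[onz("scene",g(c),.030) for c in [(474,288),(195,330),(166,172),(440,140)]];b=fit2(pL,P2);print("panel scene",b)
for x in(a,b):print("in jig",R.T@(x[1]-o),np.degrees(x[0]-th))
print("socket exp? ",[R.T@(onz(n,p,.044)[:2]-o) for n,p in [("top",f((380,147))),("scene",g((391,445)))]])
E
```

```text
(np.float64(-0.27596048531564876), array([0.592 , 0.0238]), array([0.0005, 0.0009, 0.0011]))
(np.float64(-0.2826791957541937), array([0.5905, 0.0245]), array([0.0007, 0.0014, 0.0005, 0.0016]))
jig -0.2803977066294774 [0.5911 0.0243]
panel top (np.float64(-0.19102104198453976), array([0.5599, 0.0588]), array([0.0012, 0.0019, 0.0016, 0.0009]))
panel scene (np.float64(-0.22954634485138883), array([0.5628, 0.0587]), array([0.0041, 0.0027, 0.0016, 0.0046]))
in jig [-0.0395  0.0245] 5.120905671111046
in jig [-0.0367  0.0252] 2.9135684123773435
socket exp?  [array([0.0991, 0.0454]), array([0.0954, 0.045 ])]
```

```bash
cat >> h.py <<'E'
TH=-.2804;JO=np.array([.5911,.0243])
def RJ():
    return np.array([[np.cos(TH),-np.sin(TH)],[np.sin(TH),np.cos(TH)]])
def j2w(x,y): return RJ()@np.array([x,y])+JO
def w2j(p): return RJ().T@(np.asarray(p)[:2]-JO)
def here():
    s=ctrl.state();R=Rn.from_rotvec(s["tool_rot"]).as_matrix()
    return s,R,np.degrees(np.arctan2(R[1,0],R[0,0]))
def goto(xy,z,yaw=None):
    "remaining shift in present tool axes (cm), turn (deg, tool z), and shift as seen after turning"
    s,R,y=here();d=np.array([xy[0],xy[1],z])-s["eef_pos"]
    print("t",round(s["time_s"],2),"tcp",s["eef_pos"],"jig mm",w2j(s["eef_pos"])*1e3,"yaw",round(y,2),"tilt",round(np.degrees(np.arccos(-R[2,2])),2),"F",s["ft_force"],"gap",round(s["finger_gap"],3))
    print("q",s["qpos"])
    t=0 if yaw is None else -((yaw-y+180)%360-180)
    print("shift now-axes cm",R.T@d*100,"turn",round(t,2))
    if t:
        R2=R@Rn.from_rotvec([0,0,np.radians(t)]).as_matrix();print("after turn cm",R2.T@d*100)
E
python3 - <<'E'
from h import *
goto(j2w(-.04,.122),.2,74-.07)
for c in [(211,189),(240,183)]: pass
# cork block corners top view z=.03 ; rough
t=cv2.imread("pics/top0.png")
cv2.imwrite("pics/cork.png",cv2.resize(t[170:270,150:250],None,fx=6,fy=6,interpolation=3))
E
```

```text
t 1.35 tcp [ 0.1726 -0.6007  0.2396] jig mm [-229.1779 -716.4205] yaw 16.03 tilt 0.01 F [-0.2427  0.6646 -0.1194] gap 0.999
q [ 1.2684  0.3322 -0.0647  1.4601  0.0216  1.3499 -0.0885]
shift now-axes cm [ 60.5725 -60.9786   3.954 ] turn -57.9
after turn cm [83.8437 18.9112  3.954 ]
```

View pics/cork.png

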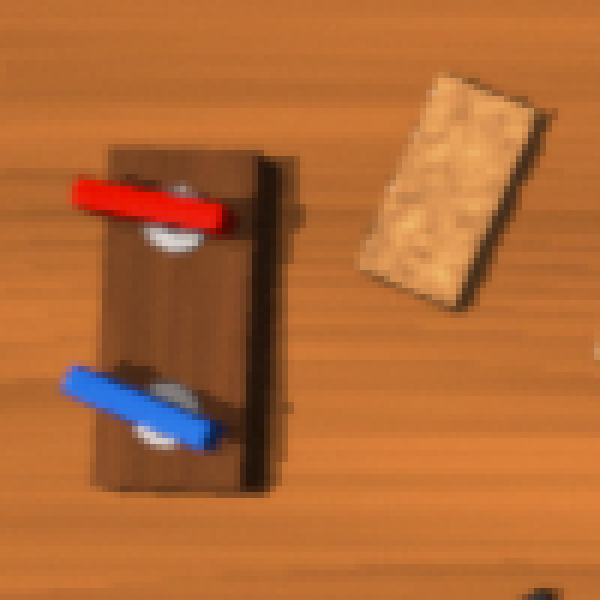

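The red key's handle lies at top (163–188, 202–206) and the blue key's at (161–186, 233–243). The cork is at about (225,201), well clear of the bed's left edge. I'll move over the bed now.

```bash
python3 -m handwheel '[[[4.4,-4.4,0,-10,0.5],[4.4,-4.4,0,-10,0.5],[6,-3,0,-10,0.5],[6,-2,0,-10,0.5],[6,-1,0.5,-10,0.5],[6,0,0.5,-8,0.5],[6,1,0.5,0,0.5],[6,1,0.5,0,0.5]]]'; python3 - <<'E'
from h import *
goto(j2w(-.04,.122),.2,74-.07)
E
```

```text
time_s: 2.35
eef_pos: [0.3752, -0.1469, 0.2188]
tool_rot: [2.478, 1.922, -0.003]
ft_force: [0.7, 0.2, 0.4]
finger_gap: 0.502
t 2.35 tcp [ 0.3752 -0.1469  0.2188] jig mm [-160.0881 -224.2954] yaw 75.6 tilt 0.35 F [0.7377 0.2466 0.3778] gap 0.502
q [ 0.8927 -0.1416 -0.5764  2.0028 -0.0759  1.2549  0.0928]
shift now-axes cm [34.2761 13.0018  1.7453] turn 1.67
after turn cm [34.6394 12.0003  1.7453]
```

```bash
python3 -m handwheel '[[[5,2,0,1.7,0.5],[5,2,0,0,0.5],[5,2,0.5,0,0.5],[5,2,0.5,0,0.5],[5,2,0.5,0,0.5],[5,2,0,0,0.5],[4,0,0,0,0.5],[0.5,0,0,0,0.5]]]'; python3 - <<'E'
from h import *
goto(j2w(-.04,.122),.2,74-.07)
cv2.imwrite("pics/w2.png",vision.grab_frame("wrist"))
E
```

```text
time_s: 3.35
eef_pos: [0.5922, 0.1652, 0.2025]
tool_rot: [2.505, 1.881, 0.001]
ft_force: [-0.9, -0.6, 1.3]
finger_gap: 0.5
t 3.35 tcp [0.5922 0.1652 0.2025] jig mm [-37.9298 135.7141] yaw 73.82 tilt 0.54 F [-0.9398 -0.6418  1.2737] gap 0.5
q [ 0.2966  0.4605 -0.8584  1.5088  0.3628  1.3331 -0.8779]
shift now-axes cm [-1.3705 -0.2062  0.2517] turn -0.11
after turn cm [-1.3701 -0.2089  0.2517]
```

View pics/w2.png

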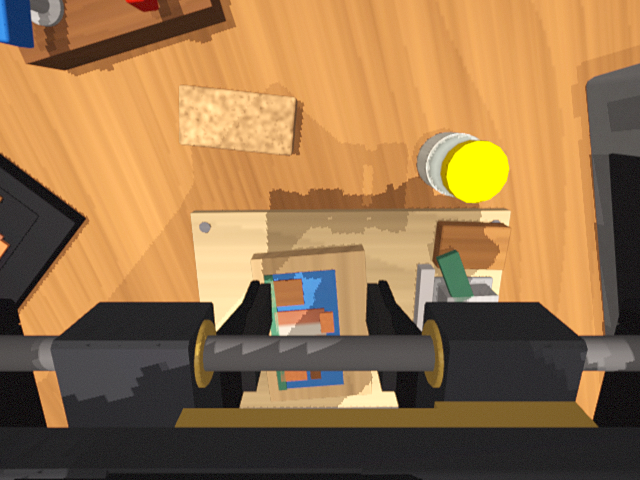

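```bash
python3 - <<'E'
from h import *
for n,c,z in [("panBL",(364,246),.03),("panFL",(252,256),.03),("bedFL",(192,212),.012),("bedBL",(510,210),.012)]:
    X=onz("wrist",c,z);print(n,X,w2j(X)*1e3)
goto(j2w(-.04,.122),.033,74-.07)
E
```

```text
panBL [0.6246 0.128  0.03  ] [  3.4502 108.9016]
panFL [0.529  0.1467 0.03  ] [-93.5835 100.383 ]
bedFL [0.4869 0.1953 0.012 ] [-147.4266  135.5311]
bedBL [0.758  0.1174 0.012 ] [134.6168 135.6827]
t 3.4 tcp [0.5924 0.1638 0.2024] jig mm [-37.3666 134.436 ] yaw 73.73 tilt 0.58 F [-0.6893  0.0027  0.6486] gap 0.499
q [ 0.2979  0.4598 -0.8574  1.5093  0.3629  1.3331 -0.8775]
shift now-axes cm [-1.1435 -0.3985 16.9456] turn -0.2
after turn cm [-1.1421 -0.4024 16.9456]
```

```bash
python3 -m handwheel '[[[-0.7,-0.3,6,0,0.5],[0,0,5,0,0.5],[0,0,4,0,0.5],[0,0,1.7,0,0.5],[0,0,0,0,0.5]]]'; python3 - <<'E'
from h import *
goto(j2w(-.04,.0845),.033,74-.07)
E
```

```text
time_s: 4.03
eef_pos: [0.591, 0.1489, 0.0334]
tool_rot: [2.508, 1.865, 0.003]
ft_force: [0.0, -0.2, -0.4]
finger_gap: 0.496
t 4.03 tcp [0.591  0.1489 0.0334] jig mm [-34.618  119.7302] yaw 73.28 tilt 0.93 F [ 0.0201 -0.1879 -0.3608] gap 0.496
q [ 0.261   0.6167 -0.7675  1.6805  0.502   1.0425 -0.9651]
shift now-axes cm [-3.5284 -0.4992  0.0626] turn -0.65
after turn cm [-3.5226 -0.5389  0.0626]
```

```bash
python3 -m handwheel '[[[-0.6,-0.1,0,-0.5,0.5],[-0.6,-0.1,0,0,0.5],[-0.6,-0.1,0,0,0.5],[-0.6,0,0,0,0.5],[-0.5,0,0,0,0.5]]]'; python3 - <<'E'
from h import *
goto(j2w(-.04,.0845),.033,74-.07)
E
```

```text
time_s: 4.65
eef_pos: [0.5821, 0.1211, 0.0386]
tool_rot: [2.497, 1.875, 0.014]
ft_force: [-0.1, 1.5, -0.8]
finger_gap: 0.5
t 4.65 tcp [0.5821 0.1211 0.0386] jig mm [-35.4501  90.5369] yaw 73.81 tilt 1.22 F [-0.06    1.4716 -0.8215] gap 0.5
q [ 0.3249  0.578  -0.7803  1.7261  0.4867  1.0228 -0.913 ]
shift now-axes cm [-0.602  -0.4653  0.5557] turn -0.12
after turn cm [-0.6011 -0.4665  0.5557]
```

```bash
python3 -m handwheel '[[[-0.2,0,0.5,0,0.5],[-0.3,0,0.15,0,0.5],[-0.3,0,0.1,0,0.5]]]'; python3 - <<'E'
from h import *
goto(j2w(-.04,.0845),.033,74-.07)
cv2.imwrite("pics/t3.png",cv2.resize(vision.grab_frame("top")[115:265,235:395],None,fx=4,fy=4,interpolation=3))
E
```

```text
time_s: 5.03
eef_pos: [0.5816, 0.1176, 0.033]
tool_rot: [2.496, 1.879, 0.026]
ft_force: [1.6, 13.2, 8.4]
finger_gap: 0.499
t 5.03 tcp [0.5816 0.1176 0.033 ] jig mm [-34.9238  87.0243] yaw 73.94 tilt 1.38 F [ 1.6413 13.1665  8.4063] gap 0.499
q [ 0.3353  0.58   -0.7796  1.7382  0.489   1.0024 -0.906 ]
shift now-axes cm [-0.2524 -0.5075 -0.0135] turn 0.01
after turn cm [-0.2525 -0.5074 -0.0135]
```

View pics/t3.png

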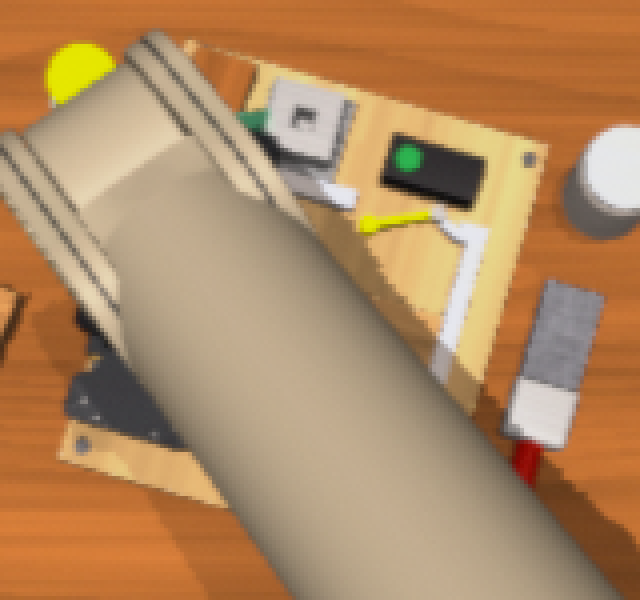

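```bash
python3 -m handwheel '[[[1.0,0,0,0,0.5],[1.0,0,-1,0,0.5],[0,0,-5,0,0.5],[-2,2,-5,-10,0.5],[-2,2,-2,-10,0.7],[0,3,0,-10,1],[0,3,0,-10,1],[0,3,0,-10,1]]]'; python3 - <<'E'
from h import *
goto(j2w(-.122,0),.15,164-.07)
E
```

```text
time_s: 6.08
eef_pos: [0.7034, 0.1109, 0.1713]
tool_rot: [1.432, 2.771, -0.004]
ft_force: [-0.4, 0.0, 0.2]
finger_gap: 0.864
t 6.08 tcp [0.7034 0.1109 0.1713] jig mm [ 83.9267 114.2443] yaw 125.34 tilt 1.31 F [-0.3699  0.0488  0.2291] gap 0.864
q [ 0.3342  0.7268 -0.9272  1.262   0.5888  1.4078  0.0671]
shift now-axes cm [  9.0109 -21.7904   1.7614] turn -38.59
after turn cm [ 20.6352 -11.4108   1.7614]
```

```bash
python3 -m handwheel '[[[2,-4,0,-10,1],[3,-4,0,-10,1],[3.5,-3,0,-10,1],[4,-2,0.5,-8.5,1],[4,-2,0.5,0,1],[4,-1,0.5,0,1],[0.5,-0.5,0,0,1]]]'; python3 - <<'E'
from h import *
goto(j2w(-.122,0),.15,164-.07)
cv2.imwrite("pics/w4.png",vision.grab_frame("wrist"))
E
```

```text
time_s: 6.95
eef_pos: [0.4217, 0.0783, 0.1482]
tool_rot: [0.402, 3.105, -0.018]
ft_force: [-0.2, 0.3, 0.6]
finger_gap: 0.996
t 6.95 tcp [0.4217 0.0783 0.1482] jig mm [-177.7055    5.0583] yaw 165.26 tilt 0.89 F [-0.1633  0.2605  0.5858] gap 0.996
q [ 1.1265  0.1245 -1.4505  2.0193  0.1551  1.108   0.9213]
shift now-axes cm [-5.559  -0.6362 -0.1107] turn 1.33
after turn cm [-5.5724 -0.5066 -0.1107]
```

View pics/w4.png

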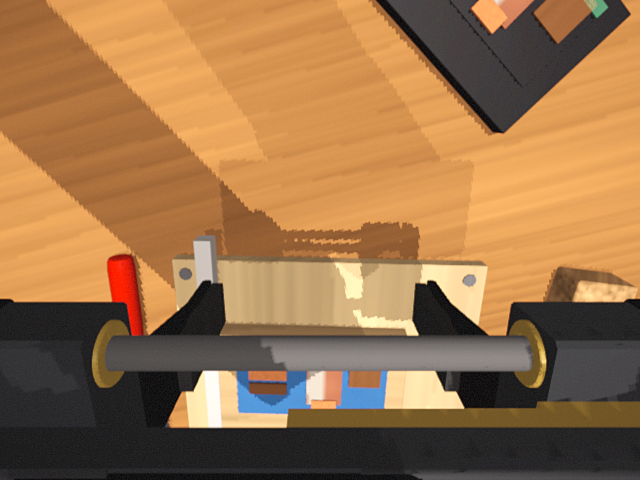

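```bash
python3 -m handwheel '[[[-2.5,-0.3,0,1,1],[-2.5,-0.3,0,0,1],[-0.6,0,3,0.3,1],[0,0,4,0,1],[0,0,3,0,1],[0,0,1.2,0,1]]]'; python3 - <<'E'
from h import *
goto(j2w(-.122,0),.033,164-.07)
cv2.imwrite("pics/t5.png",cv2.resize(vision.grab_frame("top")[115:265,235:395],None,fx=4,fy=4,interpolation=3))
E
```

```text
time_s: 7.75
eef_pos: [0.4819, 0.0532, 0.036]
tool_rot: [0.444, 3.095, -0.03]
ft_force: [0.1, 0.9, 0.4]
finger_gap: 1.001
t 7.75 tcp [0.4819 0.0532 0.036 ] jig mm [-112.8988   -2.4312] yaw 163.66 tilt 1.36 F [0.074  0.869  0.4083] gap 1.001
q [ 0.7378  0.4922 -1.1024  1.9946  0.5609  0.9832  0.6408]
shift now-axes cm [0.9162 0.2435 0.2784] turn -0.27
after turn cm [0.915  0.2477 0.2784]
```

View pics/t5.png

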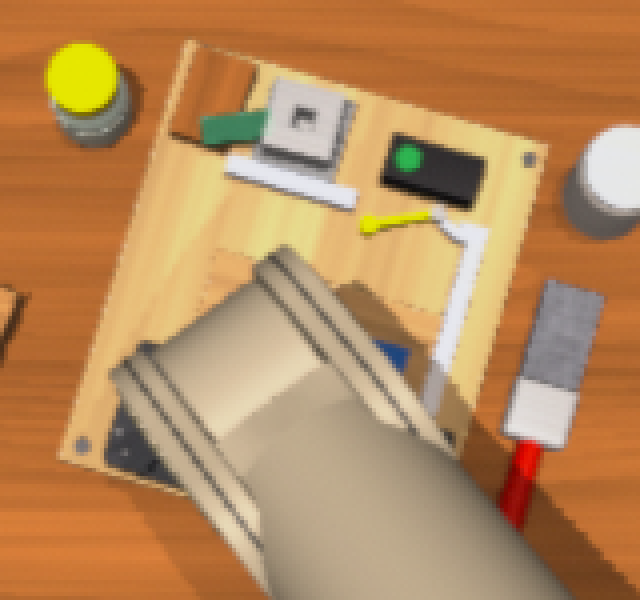

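```bash
python3 -m handwheel '[[[-0.8,0,0.2,0,1],[-0.8,0,0.1,0,1],[-0.8,0,0.1,0,1],[-0.8,0,0.1,0,1],[-0.8,0,0.1,0,1]]]'; python3 - <<'E'
from h import *
goto(j2w(-.0545,0),.033,164-.07)
E
```

```text
time_s: 8.43
eef_pos: [0.5235, 0.0418, 0.0328]
tool_rot: [0.444, 3.094, -0.03]
ft_force: [-4.0, 1.6, 3.2]
finger_gap: 1.001
t 8.43 tcp [0.5235 0.0418 0.0328] jig mm [-69.8169  -1.9445] yaw 163.66 tilt 1.41 F [-4.0059  1.6416  3.2384] gap 1.001
q [ 0.6893  0.5677 -1.0465  1.8987  0.6082  1.0186  0.6583]
shift now-axes cm [-1.5308  0.2019  0.0051] turn -0.27
after turn cm [-1.5318  0.1947  0.0051]
```

```bash
python3 -m handwheel '[[[-0.6,0,0.05,0,1],[-0.5,0,0,0,1],[-0.4,0,0,0,1]]]'; python3 - <<'E'
from h import *
goto(j2w(-.0545,0),.033,164-.07)
cv2.imwrite("pics/t6.png",cv2.resize(vision.grab_frame("top")[115:265,235:395],None,fx=4,fy=4,interpolation=3))
E
```

```text
time_s: 8.8
eef_pos: [0.5364, 0.0383, 0.0322]
tool_rot: [0.444, 3.1, -0.031]
ft_force: [-25.8, 3.4, 22.0]
finger_gap: 1.002
t 8.8 tcp [0.5364 0.0383 0.0322] jig mm [-56.3952  -1.6914] yaw 163.72 tilt 1.26 F [-25.7827   3.3691  22.0293] gap 1.002
q [ 0.6736  0.5939 -1.0309  1.8621  0.618   1.0379  0.6693]
shift now-axes cm [-0.1898  0.1685 -0.0776] turn -0.21
after turn cm [-0.1904  0.1678 -0.0776]
```

View pics/t6.png

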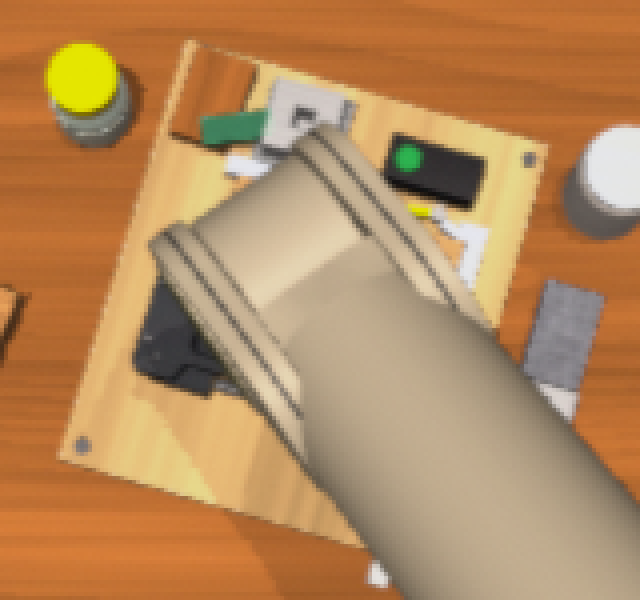

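```bash
python3 -m handwheel '[[[0.8,0,0,0,1],[1.0,0,-1,0,1],[0,0,-5,0,1],[0,0,-6,0,1],[0,4,-2,0,1],[0,5,0,10,1],[-1,5,0,10,1],[-1,5,0,10,1]]]'; python3 - <<'E'
from h import *
goto((.537,.3624),.18,90)
cv2.imwrite("pics/t7.png",cv2.resize(vision.grab_frame("top")[115:265,155:395],None,fx=3.33,fy=3.33,interpolation=3))
cv2.imwrite("pics/w7.png",vision.grab_frame("wrist"))
E
```

```text
time_s: 9.85
eef_pos: [0.6176, 0.2036, 0.1797]
tool_rot: [1.264, 2.847, -0.024]
ft_force: [-0.1, 0.2, 1.6]
finger_gap: 0.999
t 9.85 tcp [0.6176 0.2036 0.1797] jig mm [-24.1167 179.6064] yaw 132.14 tilt 1.77 F [-0.0694  0.2496  1.6218] gap 0.999
q [ 0.2605  0.5998 -0.9597  1.4367  0.5241  1.3615  0.0096]
shift now-axes cm [17.1786  4.6759 -0.57  ] turn 42.14
after turn cm [15.8756 -8.0583 -0.57  ]
```

View pics/t7.png

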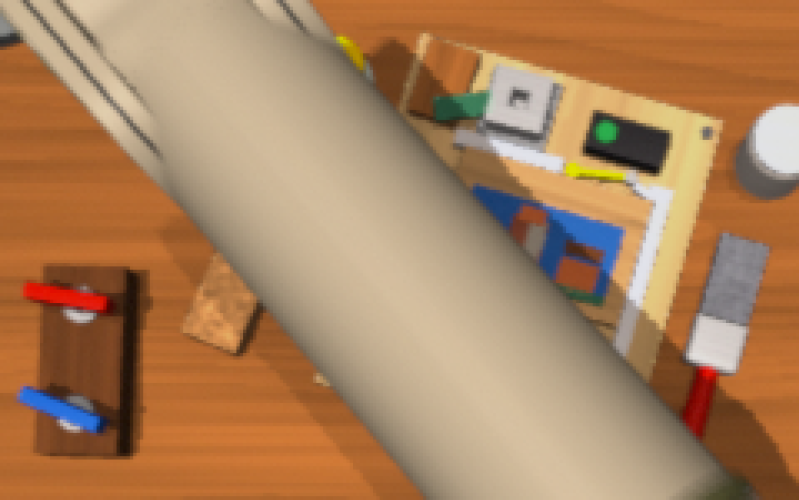

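View pics/w7.png

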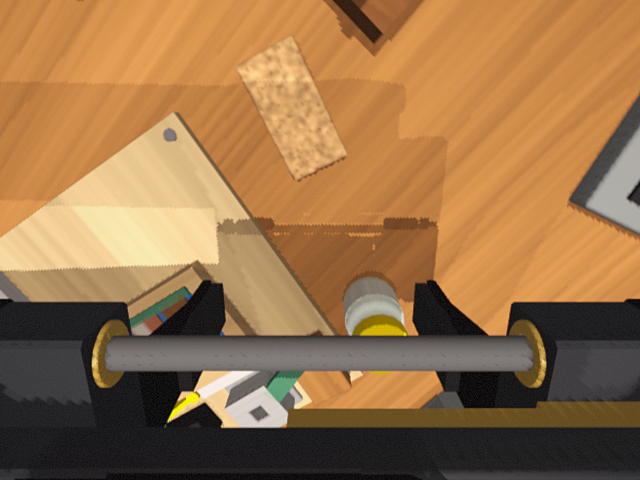

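```bash
python3 -m handwheel '[[[4,1,0,10,0.5],[4,-1,0,10,0.5],[3,-2,0,10,0.5],[3,-2,0,10,0.5],[2,-2,0,10,0.5],[0,0,0,0,0.5]]]'; python3 - <<'E'
from h import *
goto((.537,.3624),.18,80)
cv2.imwrite("pics/t8.png",cv2.resize(vision.grab_frame("top")[115:265,235:395],None,fx=4,fy=4,interpolation=3))
cv2.imwrite("pics/s8.png",cv2.resize(vision.grab_frame("scene")[230:365,265:425],None,fx=4.4,fy=4.4,interpolation=3))
cv2.imwrite("pics/w8.png",vision.grab_frame("wrist"))
E
```

```text
time_s: 10.7
eef_pos: [0.4889, 0.3392, 0.1778]
tool_rot: [2.365, 2.023, 0.01]
ft_force: [1.0, -0.3, 0.3]
finger_gap: 0.511
t 10.7 tcp [0.4889 0.3392 0.1778] jig mm [-185.3646  274.3156] yaw 81.07 tilt 1.72 F [ 1.0417 -0.2924  0.251 ] gap 0.511
q [-0.0139  0.4363 -0.8738  1.5973  0.3774  1.272  -1.1099]
shift now-axes cm [ 3.0351  4.3982 -0.1487] turn 1.07
after turn cm [ 3.1169  4.3407 -0.1487]
```

View pics/t8.png

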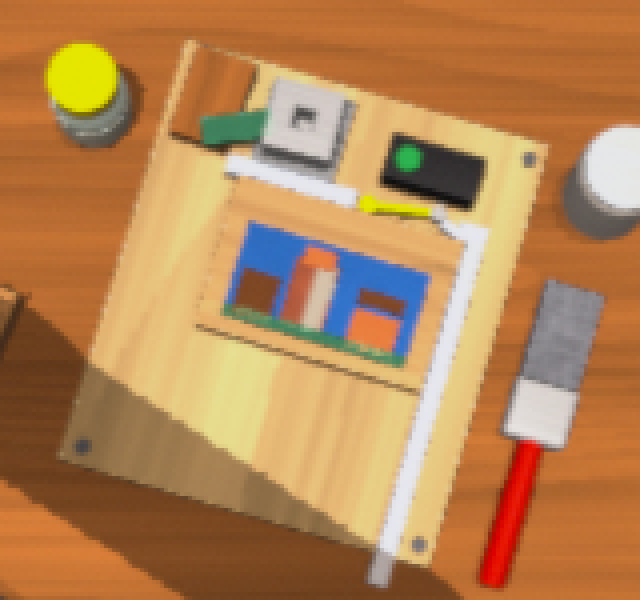

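View pics/s8.png

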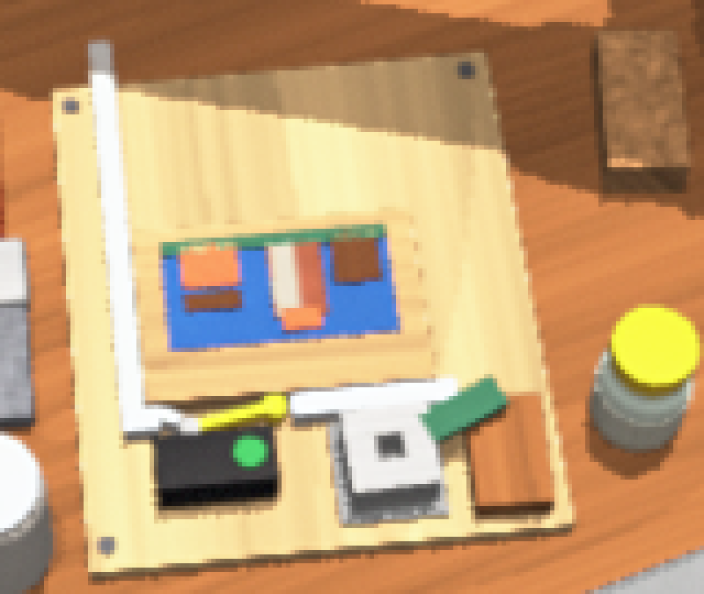

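View pics/w8.png

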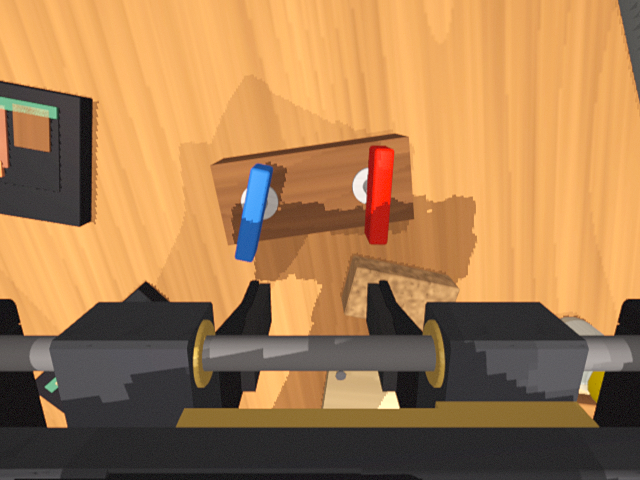

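```bash
python3 - <<'E'
from h import *
def ov(name,src,off,sc,wh):
    im=vision.grab_frame(name)[off[1]:off[1]+wh[1],off[0]:off[0]+wh[0]]
    im=cv2.resize(im,None,fx=sc,fy=sc,interpolation=3)
    def L(pts,col):
        P=[]
        for x,y,z in pts:
            w=j2w(x,y);u=proj(name,[w[0],w[1],z]);P.append(((u+.5-off)*sc).astype(int))
        cv2.polylines(im,[np.array(P)],False,col,1)
    L([(.055,.075,.03),(.055,-.075,.03),(-.045,-.075,.03),(-.045,.075,.03),(.055,.075,.03)],(255,0,255))
    L([(.135,.135,.012),(.135,-.11,.012),(-.15,-.11,.012),(-.15,.135,.012),(.135,.135,.012)],(255,255,0))
    cv2.imwrite(src,im)
ov("top","pics/o8t.png",np.array([270,150]),7,(110,80))
ov("scene","pics/o8s.png",np.array([280,230]),6.5,(120,90))
E
```

```text
(no output)
```

View pics/o8t.png

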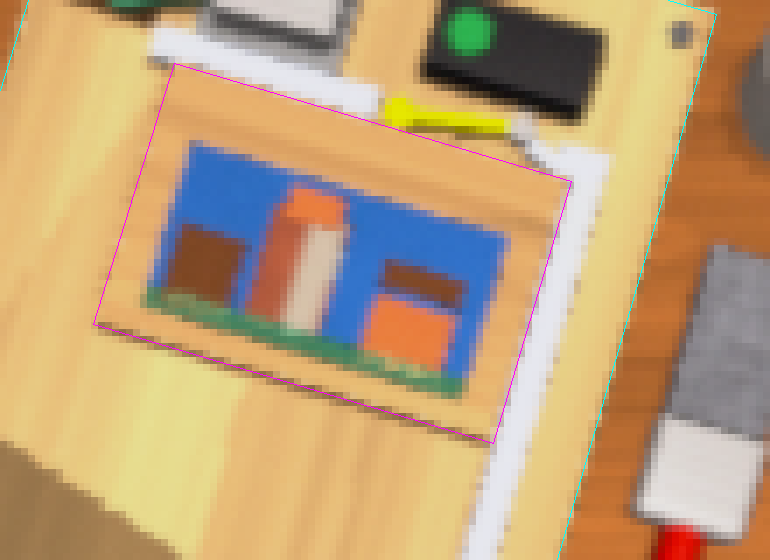

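View pics/o8s.png

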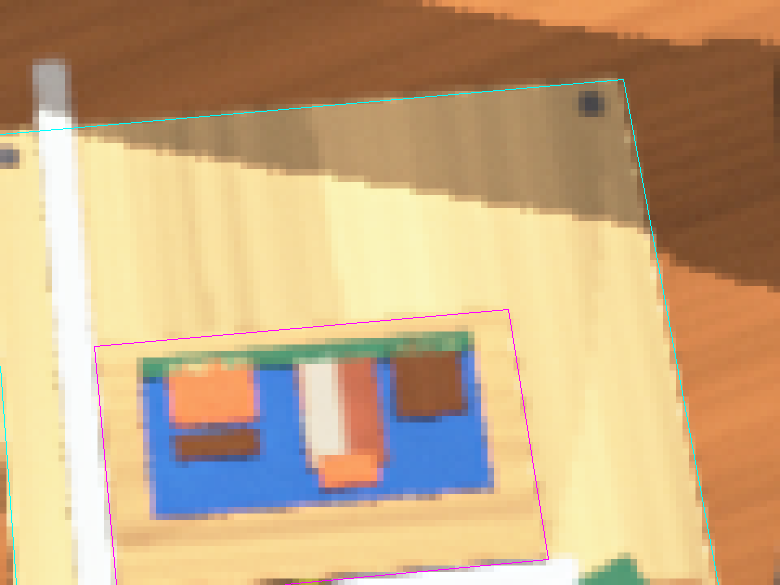

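```bash
python3 - <<'E'
from h import *
im=cv2.imread("pics/w8.png")
cv2.imwrite("pics/w8c.png",cv2.resize(im[125:265,205:425],None,fx=3.6,fy=3.6,interpolation=3))
im=cv2.imread("pics/s8.png")
E
```

```text
(no output)
```

View pics/w8c.png

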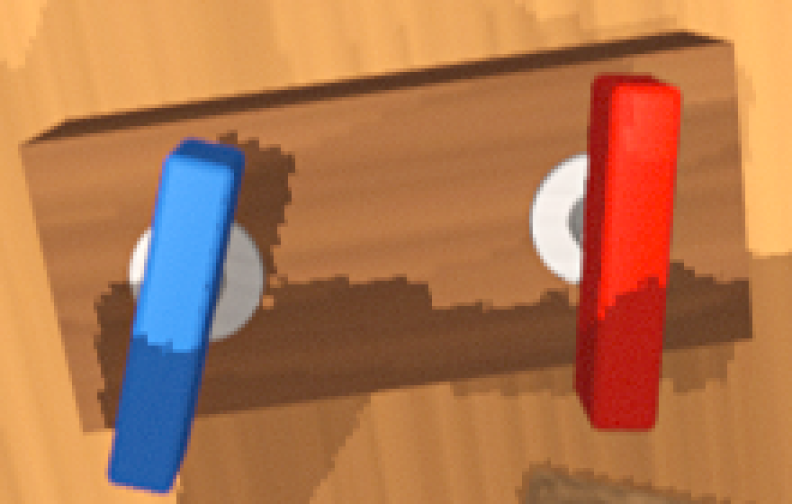

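In this enlarged crop the red key's handle is at wrist (382,195) and the blue one's is at (254,213). The red T-handle on a round stem in the dark stand is the one meant. The brush at top (365,235) also has a red handle, but it is lying flat.

```bash
python3 - <<'E'
from h import *
f=lambda c:(c[0]/3.6+205-.4,c[1]/3.6+125-.4)
for nm,cs in [("red",[(613,84),(680,87),(592,428),(656,428)]),("blue",[(167,150),(240,158),(110,486),(175,490)])]:
    P=np.array([onz("wrist",f(c),.091) for c in cs]);a=(P[0]+P[1])/2;b=(P[2]+P[3])/2
    d=a-b;c=P.mean(0)
    print(nm,"c",c,"len",np.linalg.norm(d),"yaw",np.degrees(np.arctan2(d[1],d[0])),"w",np.linalg.norm(P[0]-P[1]))
S=[onz("wrist",f(c),.045)[:2] for c in [(22,144),(733,42),(752,338),(84,430)]]
th,o,r=fit2([(-.07,.03),(.07,.03),(.07,-.03),(-.07,-.03)],S);print("stand",np.degrees(th),o,r)
c,s=np.cos(th),np.sin(th);print("holes",o+.04*np.array([c,s]),o-.04*np.array([c,s]))
print("top",onz("top",(174,203.8),.079),"scene",onz("scene",(450,221.1),.079))
# socket in top / scene from latest crops
goto((.537,.3624),.18,80)
E
```

```text
red c [0.537  0.3636 0.091 ] len 0.058481734955502344 yaw 79.99023159086052 w 0.010905396992005266
blue c [0.4583 0.3656 0.091 ] len 0.059624036972686416 yaw 67.95970125263102 w 0.011850084445623972
stand -1.3514737581972267 [0.4973 0.3642] [0.0008 0.0006 0.0005 0.0005]
holes [0.5373 0.3632] [0.4573 0.3651]
top [0.5382 0.3652 0.079 ] scene [0.5351 0.362  0.079 ]
t 10.95 tcp [0.4918 0.3364 0.1766] jig mm [-181.8099  272.4539] yaw 80.86 tilt 1.7 F [ 0.5056  0.4148 -1.0157] gap 0.497
q [-0.0109  0.4396 -0.8708  1.5952  0.3787  1.2724 -1.1076]
shift now-axes cm [ 3.2769  4.0596 -0.284 ] turn 0.86
after turn cm [ 3.3375  4.0099 -0.284 ]
```

```bash
python3 -m handwheel '[[[1.7,2.0,0,0.9,0.5],[1.6,2.0,0,0,0.5],[0.3,0.4,0,0,0.5],[0,0,0,0,0.5]]]'; python3 - <<'E'
from h import *
goto((.537,.3634),.077,80)
E
```

```text
time_s: 11.45
eef_pos: [0.5447, 0.3614, 0.1764]
tool_rot: [2.386, 1.998, 0.005]
ft_force: [-0.7, 0.1, -0.7]
finger_gap: 0.498
t 11.45 tcp [0.5447 0.3614 0.1764] jig mm [-137.8606  311.1246] yaw 79.87 tilt 1.69 F [-0.7375  0.1411 -0.726 ] gap 0.498
q [-0.0906  0.5606 -0.8238  1.432   0.4437  1.3317 -1.1204]
shift now-axes cm [ 0.22   -1.0388  9.9109] turn -0.13
after turn cm [ 0.2224 -1.0382  9.9109]
```

```bash
python3 -m handwheel '[[[0.2,-0.7,2,0,0.5],[0,-0.3,3,0,0.5],[0,0,3,0,0.5],[0,0,1,0,0.5],[0,0,0,0,0.5]]]'; python3 - <<'E'
from h import *
goto((.537,.3634),.077,80)
E
```

```text
time_s: 12.08
eef_pos: [0.5324, 0.3619, 0.0804]
tool_rot: [2.384, 2.001, 0.001]
ft_force: [0.2, 0.4, 0.8]
finger_gap: 0.5
t 12.07 tcp [0.5324 0.3619 0.0804] jig mm [-149.8351  308.1868] yaw 80.02 tilt 1.67 F [0.1991 0.4455 0.755 ] gap 0.5
q [-0.1106  0.6316 -0.7887  1.5492  0.5048  1.169  -1.1807]
shift now-axes cm [0.232  0.4191 0.3457] turn 0.02
after turn cm [0.2321 0.4191 0.3457]
```

```bash
python3 -m handwheel '[[[0.25,0.4,0.3,0,0.5],[0,0,0,0,0.3],[0,0,0,0,0.1],[0,0,0,0,0],[0,0,0,0,0]]]' 20; python3 - <<'E'
from h import *
goto((.537,.3634),.077,80)
cv2.imwrite("pics/w9.png",vision.grab_frame("wrist"))
E
```

```text
time_s: 12.7
eef_pos: [0.5379, 0.3651, 0.0804]
tool_rot: [2.384, 2.001, 0.008]
ft_force: [-2.7, 0.5, 2.0]
finger_gap: 0.135
t 12.7 tcp [0.5379 0.3651 0.0804] jig mm [-145.3927  312.7564] yaw 80.02 tilt 1.7 F [-2.731   0.538   1.9647] gap 0.135
q [-0.1161  0.6406 -0.7853  1.5348  0.5095  1.1704 -1.1792]
shift now-axes cm [-0.1763 -0.072   0.3394] turn 0.02
after turn cm [-0.1764 -0.0719  0.3394]
```

View pics/w9.png

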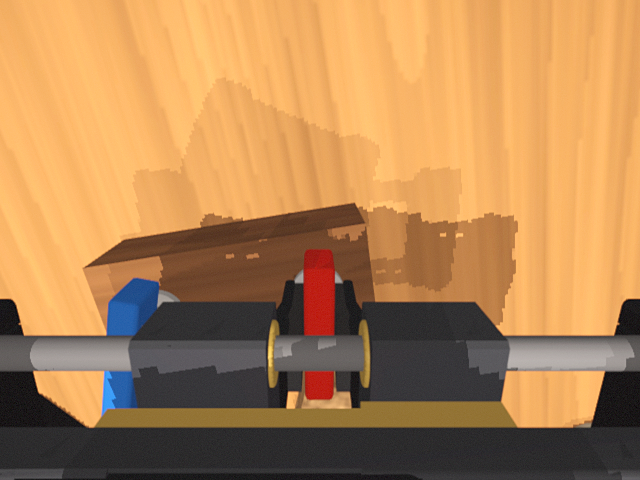

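Gripped: the gap of 11.7 mm matches the 12 mm handle. Next I'll lift it and move to where the wrist camera sees the clamp.

```bash
python3 -m handwheel '[[[0,0,-2,0,0],[0,0,-3,0,0],[0,0,-4,0,0],[0,0,-3,0,0],[0,0,0,0,0]]]' 40; python3 - <<'E'
from h import *
goto(j2w(.097,-.04),.2,78)
cv2.imwrite("pics/w10.png",vision.grab_frame("wrist"))
cv2.imwrite("pics/s10.png",cv2.resize(vision.grab_frame("scene")[100:300,350:550],None,fx=3,fy=3,interpolation=3))
E
```

```text
time_s: 13.38
eef_pos: [0.5349, 0.3679, 0.209]
tool_rot: [2.383, 2.002, 0.011]
ft_force: [0.3, -0.6, -1.8]
finger_gap: 0.133
t 13.38 tcp [0.5349 0.3679 0.209 ] jig mm [-149.1149  314.6363] yaw 80.07 tilt 1.72 F [ 0.2795 -0.5513 -1.8261] gap 0.133
q [-0.0942  0.5271 -0.841   1.4078  0.4224  1.3793 -1.12  ]
shift now-axes cm [-37.8741  20.6377   1.9586] turn 2.07
after turn cm [-37.1056  21.9895   1.9586]
```

View pics/s10.png

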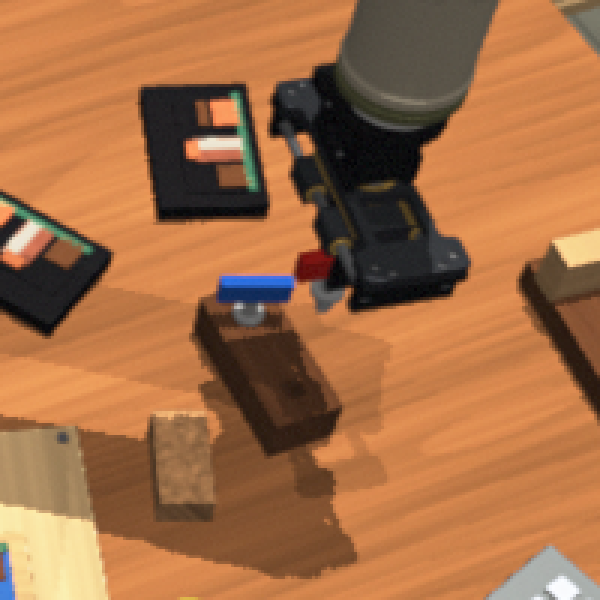

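The red key is out of the stand and held; the blue key is still in its hole.

```bash
python3 -m handwheel '[[[-5,2.8,0,2,0],[-5,2.8,0,0,0],[-5,2.8,0,0,0],[-5,2.8,0,0,0],[-5,2.8,0,0,0],[-5,2.8,0,0,0],[-4,2.5,0,0,0],[-2,2,0,0,0]]]'; python3 - <<'E'
from h import *
goto(j2w(.097,-.04),.2,78)
E
```

```text
time_s: 14.48
eef_pos: [0.6681, -0.0413, 0.2045]
tool_rot: [2.42, 1.971, -0.018]
ft_force: [1.1, 0.6, -1.2]
finger_gap: 0.135
t 14.47 tcp [ 0.6681 -0.0413  0.2045] jig mm [ 92.207  -41.7613] yaw 78.31 tilt 1.34 F [ 1.1337  0.561  -1.1942] gap 0.135
q [ 0.4785  0.5445 -0.7242  1.352   0.3811  1.3785 -0.4497]
shift now-axes cm [0.1489 0.4876 0.4514] turn 0.31
after turn cm [0.1515 0.4868 0.4514]
```

```bash
python3 -m handwheel '[[[0,0.3,0,0,0],[0,0,0,0,0]]]'; python3 - <<'E'
from h import *
import pickle
s=ctrl.state();im=vision.grab_frame("wrist");cv2.imwrite("pics/w11.png",im);pickle.dump(s,open("s11.pkl","wb"))
w=j2w(.097,.045);u=proj("wrist",[w[0],w[1],.044],s);print("exp socket px",u,s["eef_pos"])
a=int(u[0])-100;b=max(0,int(u[1])-75);print("off",a,b)
cv2.imwrite("pics/w11c.png",cv2.resize(im[b:b+150,a:a+200],None,fx=4,fy=4,interpolation=3))
E
```

```text
time_s: 14.72
eef_pos: [0.6704, -0.0443, 0.2014]
tool_rot: [2.426, 1.969, -0.024]
ft_force: [0.2, 1.1, -1.0]
finger_gap: 0.135
exp socket px [328.516  102.5949] [ 0.6704 -0.0443  0.2014]
off 228 27
```

View pics/w11c.png

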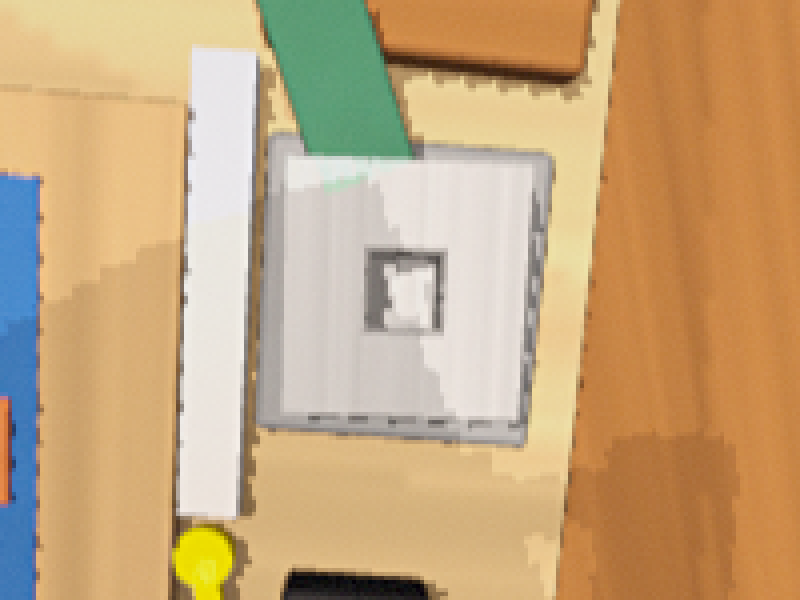

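View pics/w11.png

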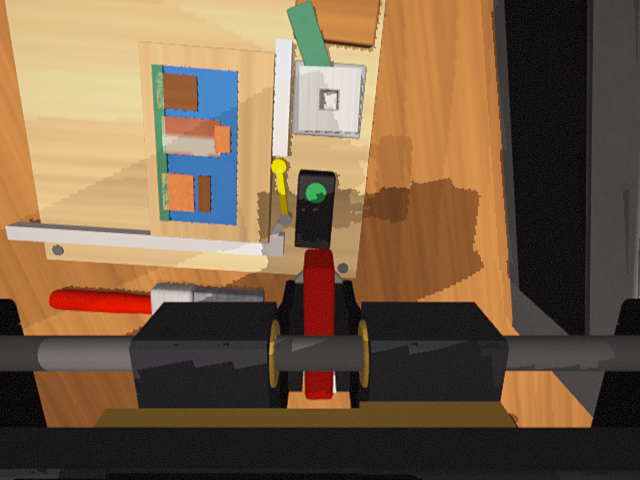

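```bash
python3 - <<'E'
from h import *
import pickle
s=pickle.load(open("s11.pkl","rb"))
f=lambda c:(c[0]/4+228-.4,c[1]/4+27-.4)
P=np.array([onz("wrist",f(c),.044,s)[:2] for c in [(366,250),(444,250),(442,331),(366,331)]])
print("socket",P.mean(0),w2j(P.mean(0))*1e3,"sides",[np.linalg.norm(P[i]-P[(i+1)%4]) for i in range(4)])
an=lambda a,b:np.degrees(np.arctan2(*(b-a)[::-1]))
print("dir",an(P[3],P[0]),an(P[2],P[1]),an(P[0],P[1])+90,an(P[3],P[2])+90,"jig y dir",np.degrees(TH)+90)
A=[onz("wrist",f(c),.044,s)[:2] for c in [(308,155),(258,0),(413,158),(362,0)]]
print("arm",an(A[0],A[1]),an(A[2],A[3]),np.linalg.norm(A[0]-A[2]))
B=[onz("wrist",f(c),.044,s)[:2] for c in [(285,152),(533,158),(519,425),(283,412)]]
print("block",np.mean(B,0),w2j(np.mean(B,0))*1e3,an(B[3],B[0]),an(B[2],B[1]),an(B[0],B[1])+90,an(B[3],B[2])+90)
print("roller",w2j(onz("wrist",f((204,558)),.03,s)))
print("pan back edge",w2j(onz("wrist",f((188,105)),.03,s)),w2j(onz("wrist",f((172,600)),.03,s)))
print("tool z dir",Rn.from_rotvec(s["tool_rot"]).as_matrix()[:,2])
# top/scene
t=cv2.imread("pics/top0.png");sc=cv2.imread("pics/scene0.png")
cv2.imwrite("pics/sock_t.png",cv2.resize(t[130:165,285:330],None,fx=12,fy=12,interpolation=3))
cv2.imwrite("pics/sock_s.png",cv2.resize(sc[312:352,335:385],None,fx=12,fy=12,interpolation=3))
E
```

```text
socket [0.6974 0.0429] [96.9685 47.275 ] sides [np.float64(0.014126262868191995), np.float64(0.013939504362847813), np.float64(0.013979182669080886), np.float64(0.013936396206263517)]
dir 78.13073210122414 77.52617102203973 78.11407336524056 78.10433930029411 jig y dir 73.93426342453172
arm 96.86715545562096 97.96096910901329 0.018686457300270326
block [0.6975 0.043 ] [97.0571 47.4086] 76.70881563899917 76.80650399267901 76.85182700484144 75.04744677004128
roller [ 0.0612 -0.0059]
pan back edge [0.0549 0.0768] [ 0.0551 -0.0148]
tool z dir [-0.0008 -0.0229 -0.9997]
```

View pics/sock_t.png

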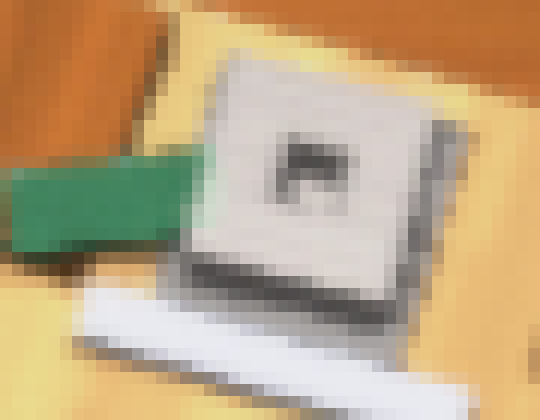

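View pics/sock_s.png

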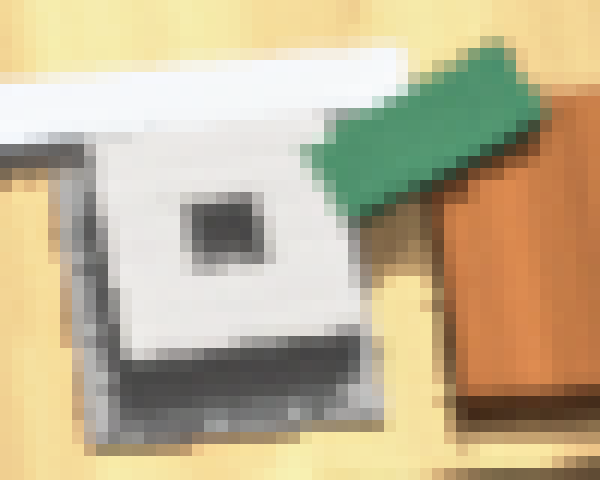

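```bash
cat >> h.py <<'E'
R0=Rn.from_rotvec([2.384,2.001,.008]).as_matrix();P0=np.array([.5379,.3651,.0804])
KG=R0.T@(np.array([.537,.3634,.079])-P0);KT=R0.T@(np.array([.537,.3634,.079-.056])-P0)
KS=R0.T@(np.array([.537,.3634,.079-.034])-P0)
SOCK=np.array([*j2w(.097,.046),.044])
def key(tz=None,xy=None,yaw=77):
    s,R,y=here();p=s["eef_pos"];print("grip",p+R@KG,"tip",p+R@KT,"seat",p+R@KS,"yaw",y,"lean deg",np.degrees(np.arccos(((R@(KG-KT))/.056)[2])),"t",s["time_s"],"F",s["ft_force"],"M",s["torque"])
    tgt=SOCK+np.array([0,0,.004]) if tz is None else np.array([SOCK[0],SOCK[1],tz])
    t=-((yaw-y+180)%360-180);R2=R@Rn.from_rotvec([0,0,np.radians(t)]).as_matrix()
    d=tgt-(p+R2@KT);print("turn",t,"after-turn shift cm (tip->above mouth)",R2.T@d*100,"SOCK",SOCK)
E
python3 - <<'E'
from h import *
print(R0[:,2],KG*1e3,KT*1e3);key(.06)
E
```

```text
[ 0.0227 -0.019  -0.9996] [-1.8095 -0.6276  1.4113] [-0.9819 -2.0613 57.3868]
grip [ 0.6693 -0.0461  0.2   ] tip [ 0.668  -0.0463  0.144 ] seat [ 0.6686 -0.0463  0.166 ] yaw 78.12801175641593 lean deg 1.32834975234626 t 14.775 F [ 0.1185 -1.2263 -2.1315] M [-0.0073 -0.1397  0.0063]
turn 1.1280117564159298 after-turn shift cm (tip->above mouth) [9.4122 0.8116 8.1892] SOCK [0.697  0.0417 0.044 ]
```

```bash
python3 -m handwheel '[[[3,0.3,0,1,0],[3,0.3,1,0,0],[2.5,0.2,2,0,0],[0.8,0,2,0,0],[0,0,0.5,0,0],[0,0,0,0,0]]]'; python3 - <<'E'
from h import *
key(.06)
E
```

```text
time_s: 15.52
eef_pos: [0.6962, 0.0498, 0.1423]
tool_rot: [2.438, 1.954, -0.026]
ft_force: [-0.3, -0.1, -0.9]
finger_gap: 0.133
grip [0.6952 0.0481 0.1409] tip [0.6938 0.0479 0.0849] seat [0.6944 0.048  0.1069] yaw 77.44161053029829 lean deg 1.3825270350079781 t 15.525 F [-0.2578 -0.0537 -0.9006] M [ 0.0049 -0.0523 -0.0368]
turn 0.44161053029830555 after-turn shift cm (tip->above mouth) [-0.4806  0.4461  2.5062] SOCK [0.697  0.0417 0.044 ]
```

```bash
python3 -m handwheel '[[[-0.5,0.4,1.5,0.4,0],[0,0,0.5,0,0],[0,0,0,0,0]]]'; python3 - <<'E'
from h import *
key(.06)
for n,o in (("scene",(325,290)),("top",(275,110))):
    im=vision.grab_frame(n);s,R,y=here();p=s["eef_pos"]
    c=cv2.resize(im[o[1]:o[1]+60,o[0]:o[0]+80],None,fx=9,fy=9,interpolation=3)
    for X,col in ((p+R@KT,(255,0,255)),(p+R@KS,(255,255,0)),(SOCK,(0,255,255))):
        u=(proj(n,X)+.5-o)*9;cv2.circle(c,tuple(int(v) for v in u),4,col,1)
    cv2.imwrite(f"pics/k12{n}.png",c)
E
```

```text
time_s: 15.9
eef_pos: [0.6997, 0.0401, 0.1222]
tool_rot: [2.447, 1.94, -0.025]
ft_force: [0.5, -0.6, -0.6]
finger_gap: 0.134
grip [0.6987 0.0385 0.1208] tip [0.6974 0.0382 0.0648] seat [0.6979 0.0383 0.0868] yaw 76.80485690843756 lean deg 1.2965672015289968 t 15.9 F [ 0.5089 -0.6065 -0.6424] M [ 0.0223 -0.0273  0.0647]
turn -0.1951430915624428 after-turn shift cm (tip->above mouth) [ 0.3402 -0.1183  0.4757] SOCK [0.697  0.0417 0.044 ]
```

View pics/k12scene.png

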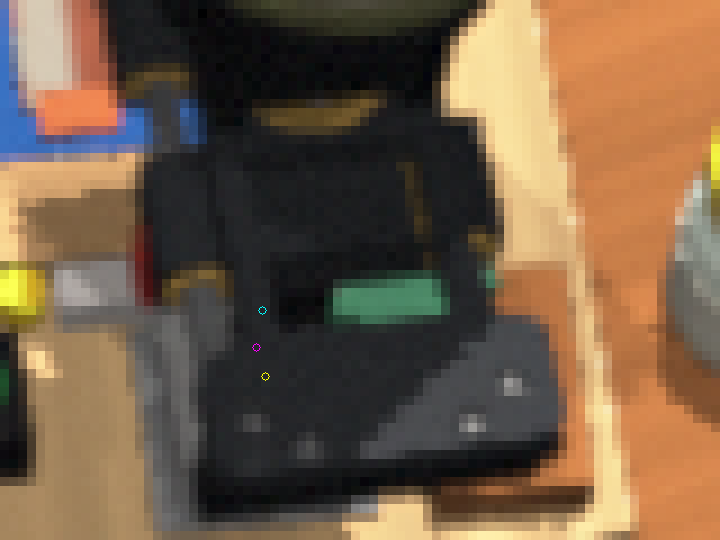

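View pics/k12top.png

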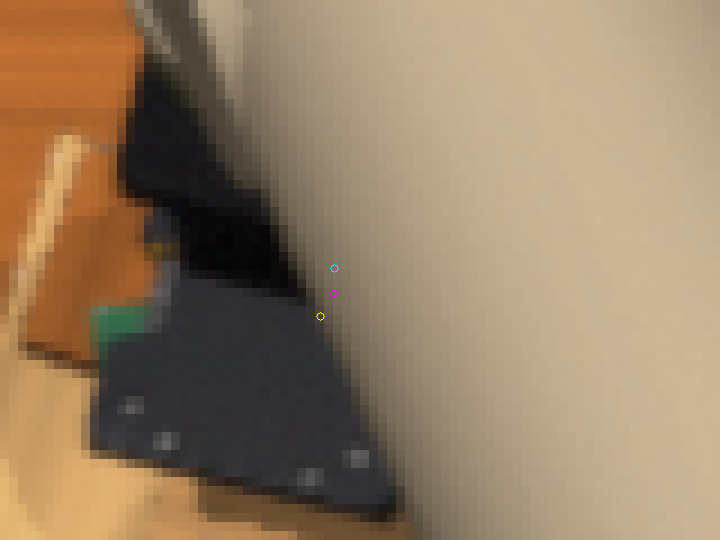

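```bash
python3 -m handwheel '[[[0.33,-0.12,0,0.2,0],[0,0,0,0,0]]]'; python3 - <<'E'
from h import *
key(.06)
im=vision.grab_frame("wrist");s,R,y=here();p=s["eef_pos"]
c=cv2.resize(im[230:420,220:420],None,fx=3,fy=3,interpolation=3)
for X,col in ((p+R@KT,(255,0,255)),(p+R@KS,(255,255,0)),(SOCK,(0,255,255))):
    u=(proj("wrist",X,s)+.5-(220,230))*3;cv2.circle(c,tuple(int(v) for v in u),4,col,1)
cv2.imwrite("pics/w12.png",c)
E
```

```text
time_s: 16.25
eef_pos: [0.6996, 0.0444, 0.1232]
tool_rot: [2.45, 1.935, -0.023]
ft_force: [0.3, 0.2, -1.2]
finger_gap: 0.136
grip [0.6986 0.0428 0.1219] tip [0.6975 0.0425 0.0659] seat [0.6979 0.0426 0.0879] yaw 76.61810306344522 lean deg 1.2087287222345806 t 16.25 F [ 0.2563  0.1648 -1.1586] M [ 0.0591 -0.0395  0.0164]
turn -0.3818969365547673 after-turn shift cm (tip->above mouth) [-0.0803 -0.0244  0.5904] SOCK [0.697  0.0417 0.044 ]
```

View pics/w12.png

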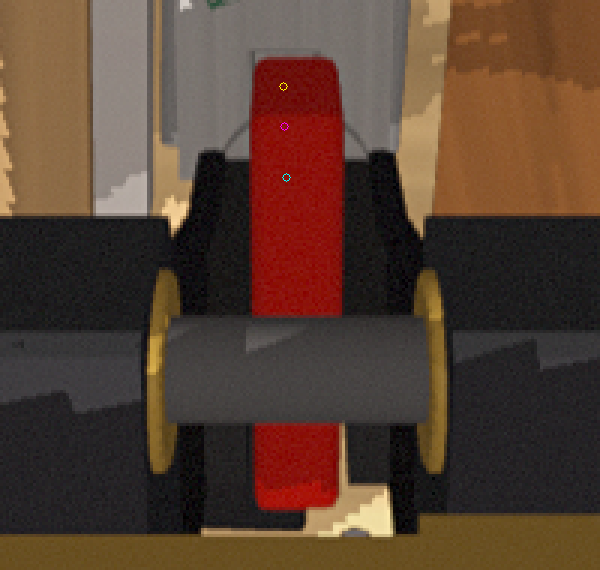

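```bash
python3 - <<'E'
from h import *
m=vision.camera_model("wrist");K=m["intrinsics"];T=np.array(m["T_tool_cam"])
def tl(c,z):
    u=(c[0]/3+220-.4,c[1]/3+230-.4);d=T[:3,:3]@np.linalg.solve(K,[*u,1.]);o=T[:3,3];return (o+d*(z-o[2])/d[2])*1e3
for zc in (.0014,.0034,):
  print("top end",tl((297,113),zc-.012),"near end",tl((297,505),zc-.012),tl((297,488),zc-.012),"far bottom",tl((297,58),zc+.012))
# collar circle: topmost point, sides
print("collar sides",tl((225,160),.0014+.034-.004),tl((371,160),.0014+.034-.004))
E
```

```text
top end [ 28.5431   0.3955 -10.6   ] near end [-29.8017   0.3671 -10.6   ] [-26.9857   0.3685 -10.6   ] far bottom [27.5392  0.3909 13.4   ]
top end [27.7518  0.3947 -8.6   ] near end [-31.4569   0.366   -8.6   ] [-28.5992   0.3674  -8.6   ] far bottom [26.8547  0.3903 15.4   ]
collar sides [  3.627  -11.4879  31.4   ] [ 3.6175 12.5696 31.4   ]
```

```bash
cat >> h.py <<'E'
KG=np.array([-1.5,.3,1.4])/1e3;KT=np.array([-.7,.3,57.4])/1e3;KS=np.array([-1.,.3,35.4])/1e3
E
python3 - <<'E'
from h import *
s=ctrl.state()
for c in [(250,52),(322,52)]:
    print(w2j(onz("wrist",(c[0]/3+220-.4,c[1]/3+230-.4),.044,s))*1e3)
key(.05)
E
```

```text
[89.9985 53.2067]
[104.613   53.8501]
grip [0.6996 0.0426 0.1219] tip [0.6999 0.042  0.0659] seat [0.6998 0.0423 0.0879] yaw 76.60743232729071 lean deg nan t 16.3 F [ 0.3798  0.1065 -1.6675] M [ 0.0505 -0.0873 -0.0051]
turn -0.3925676727092764 after-turn shift cm (tip->above mouth) [-0.06   -0.2791  1.5911] SOCK [0.697  0.0417 0.044 ]h.py:49: RuntimeWarning: invalid value encountered in arccos
  s,R,y=here();p=s["eef_pos"];print("grip",p+R@KG,"tip",p+R@KT,"seat",p+R@KS,"yaw",y,"lean deg",np.degrees(np.arccos(((R@(KG-KT))/.056)[2])),"t",s["time_s"],"F",s["ft_force"],"M",s["torque"])
```

```bash
sed -i 's/j2w(.097,.046)/j2w(.0971,.0465)/' h.py; python3 -m handwheel '[[[0,-0.25,0.7,-0.3,0],[0,0,0.5,0,0],[0,0,0,0,0]]]'; python3 - <<'E' 2>/dev/null
from h import *
key(.05)
E
```

```text
time_s: 16.68
eef_pos: [0.6969, 0.0445, 0.1102]
tool_rot: [2.444, 1.942, -0.023]
ft_force: [0.7, 0.6, -2.0]
finger_gap: 0.133
grip [0.6969 0.0429 0.1088] tip [0.6971 0.0423 0.0528] seat [0.697  0.0425 0.0748] yaw 76.94330143153573 lean deg nan t 16.675 F [ 0.6985  0.5996 -2.0127] M [ 0.0369 -0.1419 -0.0343]
turn -0.05669856846427024 after-turn shift cm (tip->above mouth) [-0.0055  0.0188  0.2806] SOCK [0.6973 0.0421 0.044 ]
```

Aligned within about 0.3 mm, so I'll go down gently.

```bash
python3 -m handwheel '[[[0,0,0.5,0,0],[0,0,0.4,0,0],[0,0,0.3,0,0],[0,0,0.3,0,0]]]'; python3 - <<'E' 2>/dev/null
from h import *
key(.05)
E
```

```text
time_s: 17.18
eef_pos: [0.6971, 0.044, 0.0943]
tool_rot: [2.444, 1.942, -0.023]
ft_force: [0.4, 0.0, -1.3]
finger_gap: 0.134
grip [0.6971 0.0424 0.0929] tip [0.6973 0.0418 0.0369] seat [0.6972 0.0421 0.0589] yaw 76.93200901452111 lean deg nan t 17.175 F [ 0.3767  0.0095 -1.2968] M [-0.0333 -0.077  -0.0233]
turn -0.06799098547890026 after-turn shift cm (tip->above mouth) [-0.0039  0.0017 -1.3112] SOCK [0.6973 0.0421 0.044 ]
```

Tip 7 mm below the mouth with no contact force, so it is in the hole. I'll keep going down.

```bash
python3 -m handwheel '[[[0,0,0.4,0,0],[0,0,0.4,0,0],[0,0,0.3,0,0],[0,0,0.3,0,0],[0,0,0.2,0,0]]]'; python3 - <<'E' 2>/dev/null
from h import *
key(.05)
E
```

```text
time_s: 17.8
eef_pos: [0.6974, 0.0437, 0.0791]
tool_rot: [2.444, 1.941, -0.022]
ft_force: [-10.0, -2.4, 22.4]
finger_gap: 0.133
grip [0.6974 0.0421 0.0778] tip [0.6976 0.0415 0.0218] seat [0.6975 0.0418 0.0438] yaw 76.91712407522989 lean deg nan t 17.8 F [-10.0493  -2.3788  22.3918] M [-0.5001  2.3281 -0.012 ]
turn -0.0828759247701214 after-turn shift cm (tip->above mouth) [-0.018  -0.0285 -2.8237] SOCK [0.6973 0.0421 0.044 ]
```

```bash
python3 -m handwheel '[[[0,0,-0.1,0,0],[0,0,0,-6,0],[0,0,0,-8,0],[0,0,0,-8,0],[0,0,0,-8,0]]]'; python3 - <<'E' 2>/dev/null
from h import *
key(.05,yaw=143); print(here()[0]["qpos"])
E
```

```text
time_s: 18.42
eef_pos: [0.6969, 0.0446, 0.0807]
tool_rot: [1.841, 2.526, -0.03]
ft_force: [-2.3, -0.6, 1.2]
finger_gap: 0.135
grip [0.6976 0.0433 0.0793] tip [0.6974 0.0426 0.0233] seat [0.6975 0.0429 0.0453] yaw 107.8398322702295 lean deg nan t 18.425 F [-2.3266 -0.5585  1.2344] M [-0.0477  0.2726 -0.0573]
turn -35.16016772977051 after-turn shift cm (tip->above mouth) [-0.0665 -0.1474 -2.6668] SOCK [0.6973 0.0421 0.044 ]
[ 0.3655  0.7414 -0.7769  1.3783  0.5498  1.2428 -0.1485]
```

```bash
python3 -m handwheel '[[[0,0,0.03,-8,0],[0,0,0.03,-8,0],[0,0,0.03,-8,0],[0,-0.05,0,-6,0]]]'; python3 - <<'E' 2>/dev/null
from h import *
key(.05,yaw=143)
im=vision.grab_frame("wrist");cv2.imwrite("pics/w14.png",im)
im=vision.grab_frame("scene");cv2.imwrite("pics/s14.png",cv2.resize(im[230:365,265:425],None,fx=4.4,fy=4.4,interpolation=3))
E
```

```text
time_s: 18.92
eef_pos: [0.696, 0.0443, 0.0807]
tool_rot: [1.101, 2.933, -0.037]
ft_force: [0.5, 2.0, -2.2]
finger_gap: 0.132
grip [0.6974 0.0435 0.0793] tip [0.6968 0.0426 0.0233] seat [0.697  0.043  0.0453] yaw 138.85866834185134 lean deg 0.7144091561363901 t 18.925 F [ 0.4897  1.987  -2.1801] M [ 0.2815 -0.3224 -0.0357]
turn -4.141331658148658 after-turn shift cm (tip->above mouth) [-0.1136 -0.0686 -2.6636] SOCK [0.6973 0.0421 0.044 ]
```

View pics/w14.png

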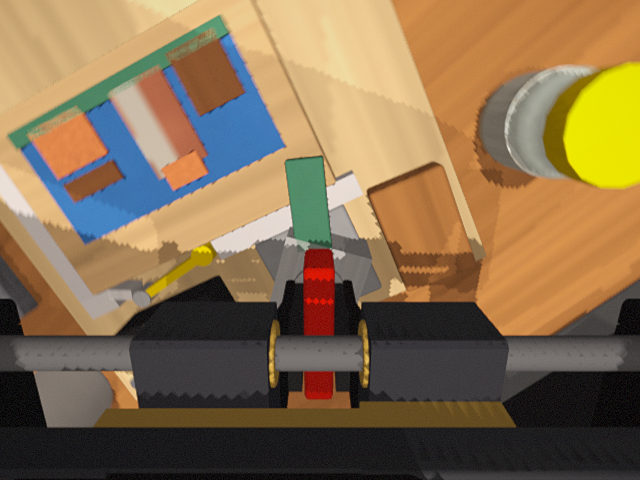

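View pics/s14.png

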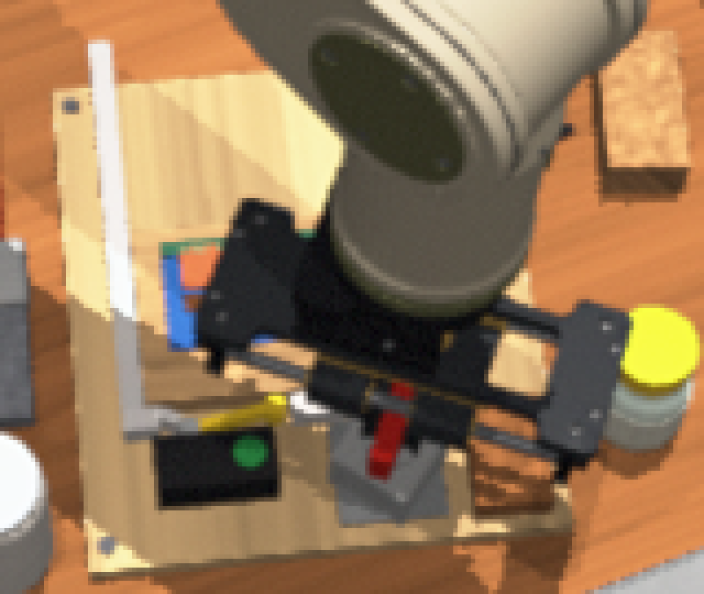

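```bash
cat >> h.py <<'E'
def armdir(e1,e2,z=.044):
    s=ctrl.state();o=[]
    for a,b in (e1,e2):
        A=onz("wrist",a,z,s);B=onz("wrist",b,z,s);o.append(np.degrees(np.arctan2(*(B-A)[:2][::-1])))
    print("arm yaw",o,"short of stop by",np.degrees(TH)+180-np.mean(o))
E
python3 - <<'E'
from h import *
armdir(((293,238),(287,160)),((330,243),(322,156)))
cv2.imwrite("pics/w14c.png",cv2.resize(cv2.imread("pics/w14.png")[140:260,230:390],None,fx=5,fy=5,interpolation=3))
E
```

```text
arm yaw [np.float64(141.67715496751535), np.float64(144.14658770894)] short of stop by 21.022392086304023
```

View pics/w14c.png

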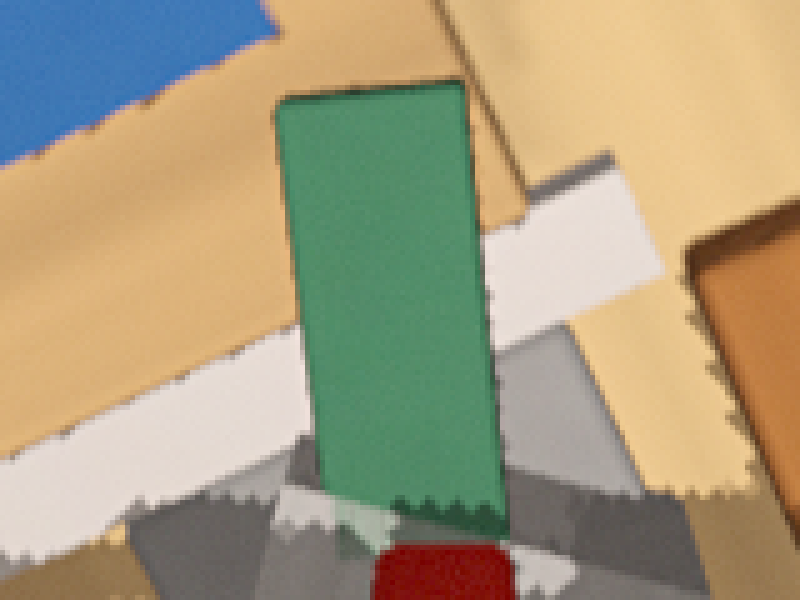

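```bash
python3 -m handwheel '[[[0,-0.05,0.03,-8,0],[0,-0.05,0.03,-8,0],[0,0,0,-4,0],[0,0,0,-3,0]]]'; python3 - <<'E' 2>/dev/null
from h import *
key(.05,yaw=143)
im=vision.grab_frame("wrist");cv2.imwrite("pics/w15c.png",cv2.resize(im[140:260,230:390],None,fx=5,fy=5,interpolation=3))
print(here()[0]["qpos"])
E
```

```text
time_s: 19.52
eef_pos: [0.6957, 0.0438, 0.0806]
tool_rot: [0.499, 3.097, -0.038]
ft_force: [-0.1, -1.0, 0.5]
finger_gap: 0.136
grip [0.6972 0.0436 0.0792] tip [0.6965 0.0425 0.0232] seat [0.6968 0.0429 0.0452] yaw 161.6937171652129 lean deg 1.089618888251758 t 19.525 F [-0.1188 -0.9757  0.5101] M [ 0.1482  0.0905 -0.2542]
turn 18.693717165212888 after-turn shift cm (tip->above mouth) [-0.114  -0.0139 -2.6733] SOCK [0.6973 0.0421 0.044 ]
[ 0.4546  0.8066 -0.939   1.3765  0.6755  1.2937  0.73  ]
```

View pics/w15c.png

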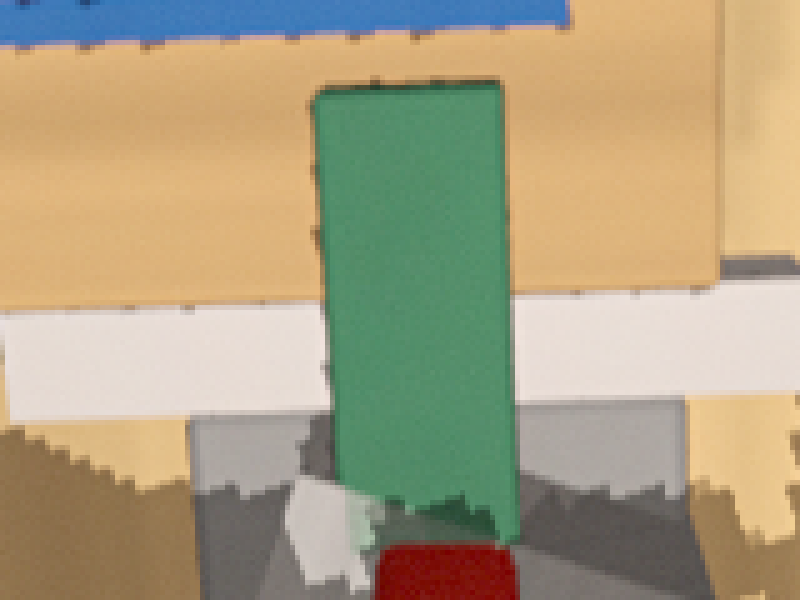

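```bash
python3 - <<'E'
from h import *
f=lambda x,y:(x/5+230-.4,y/5+140-.4)
armdir((f(338,480),f(316,95)),(f(518,540),f(501,85)))
A=onz("wrist",f(0,305),.03);B=onz("wrist",f(718,285),.03);print("panel back edge yaw",np.degrees(np.arctan2(*(B-A)[:2][::-1])),w2j(A),w2j(B))
A=onz("wrist",f(5,312),.026);B=onz("wrist",f(720,282),.026);print(np.degrees(np.arctan2(*(B-A)[:2][::-1])))
E
```

```text
arm yaw [np.float64(163.96710336240062), np.float64(164.46449623627325)] short of stop by -0.28153637480522775
panel back edge yaw 73.68514617973304 [0.054 0.003] [0.0543 0.0767]
74.50633303962647
```

Arm yaw is 164.2° against the 163.9° of the stop, and the turning moment has risen to 0.25 N m, so the arm is at its stop. I'll press the key down to seat it, then let go.

```bash
python3 -m handwheel '[[[0,0,0.15,-1,0],[0,0,0.1,0,0]]]'; python3 - <<'E' 2>/dev/null
from h import *
key(.05,yaw=143)
E
```

```text
time_s: 19.82
eef_pos: [0.6959, 0.0439, 0.0805]
tool_rot: [0.478, 3.1, -0.038]
ft_force: [-6.1, -0.6, 8.9]
finger_gap: 0.136
grip [0.6974 0.0437 0.0791] tip [0.6967 0.0426 0.0231] seat [0.697  0.043  0.0451] yaw 162.47874205955335 lean deg 1.100628165936265 t 19.825 F [-6.0753 -0.6383  8.8585] M [-0.1005  1.152  -0.211 ]
turn 19.478742059553355 after-turn shift cm (tip->above mouth) [-0.1007 -0.035  -2.6888] SOCK [0.6973 0.0421 0.044 ]
```

```bash
python3 -m handwheel '[[[0,0,0.25,0,0],[0,0,0.2,0,0]]]'; python3 - <<'E' 2>/dev/null
from h import *
key(.05,yaw=143)
im=vision.grab_frame("scene");cv2.imwrite("pics/s16.png",cv2.resize(im[300:360,320:400],None,fx=9,fy=9,interpolation=3))
E
```

```text
time_s: 20.08
eef_pos: [0.696, 0.044, 0.0803]
tool_rot: [0.489, 3.097, -0.04]
ft_force: [-8.4, -1.5, 15.7]
finger_gap: 0.138
grip [0.6976 0.0438 0.0789] tip [0.6969 0.0426 0.0229] seat [0.6972 0.0431 0.0449] yaw 162.07706432236932 lean deg 1.1364794679446162 t 20.075 F [-8.4018 -1.5457 15.6688] M [-0.406   1.9957 -0.236 ]
turn 19.077064322369324 after-turn shift cm (tip->above mouth) [-0.0896 -0.0479 -2.706 ] SOCK [0.6973 0.0421 0.044 ]
```

View pics/s16.png

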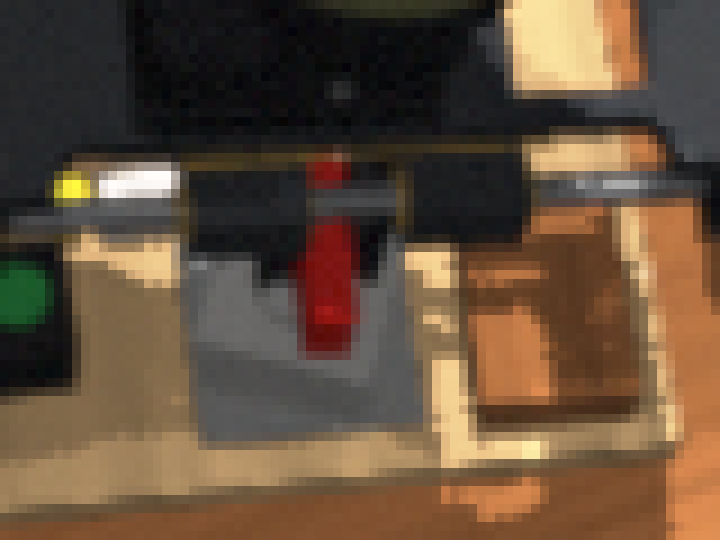

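```bash
python3 -m handwheel '[[[0,0,0,0,0.15],[0,0,0,0,0.3],[0,0,0,0,0.45],[0,0,0,0,0.45]]]'; python3 - <<'E' 2>/dev/null
from h import *
key(.05,yaw=143)
im=vision.grab_frame("wrist");cv2.imwrite("pics/w17.png",im)
E
```

```text
time_s: 20.62
eef_pos: [0.6964, 0.0437, 0.0804]
tool_rot: [0.498, 3.094, -0.041]
ft_force: [-0.0, -0.1, 0.4]
finger_gap: 0.396
grip [0.6979 0.0435 0.079 ] tip [0.6973 0.0423 0.023 ] seat [0.6975 0.0428 0.045 ] yaw 161.7155794023453 lean deg 1.1480903056715137 t 20.625 F [-0.0403 -0.1301  0.376 ] M [ 0.0637 -0.0748 -0.005 ]
turn 18.7155794023453 after-turn shift cm (tip->above mouth) [-0.0432 -0.0456 -2.698 ] SOCK [0.6973 0.0421 0.044 ]
```

View pics/w17.png

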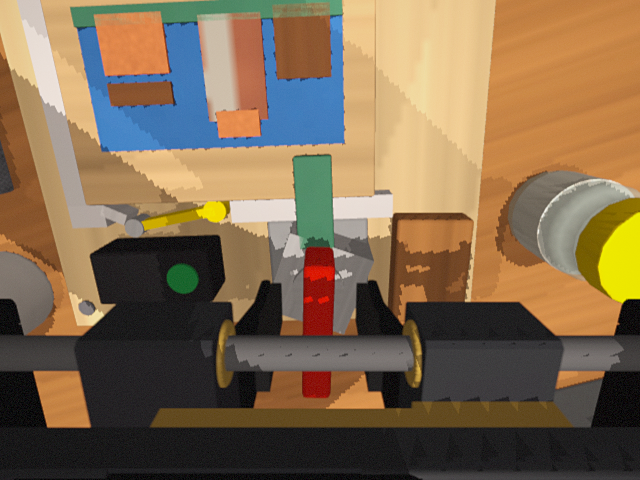

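```bash
python3 -m handwheel '[[[0,0,-1,0,0.45],[0,0,-3,0,0.45],[0,0,-5,0,0.45],[0,0,-4,0,0.45],[4,0,0,0,0.45],[5,0,0,0,0.45],[5,0,0,0,0.45],[5,0,0,0,0.45]]]'; python3 - <<'E' 2>/dev/null
from h import *
key(.05,yaw=143)
im=vision.grab_frame("wrist");cv2.imwrite("pics/w18.png",im)
im=vision.grab_frame("scene");cv2.imwrite("pics/s18.png",cv2.resize(im[230:365,265:425],None,fx=4.4,fy=4.4,interpolation=3))
im=vision.grab_frame("top");cv2.imwrite("pics/t18.png",cv2.resize(im[115:265,235:395],None,fx=4,fy=4,interpolation=3))
E
```

```text
time_s: 21.68
eef_pos: [0.5136, 0.1093, 0.2162]
tool_rot: [0.503, 3.09, -0.035]
ft_force: [0.5, 0.6, 1.6]
finger_gap: 0.446
grip [0.5151 0.1091 0.2149] tip [0.5147 0.108  0.1589] seat [0.5149 0.1084 0.1809] yaw 161.50231618670358 lean deg 0.8477799411635626 t 21.675 F [0.4608 0.6371 1.6025] M [ 0.1    -0.1235 -0.0156]
turn 18.50231618670358 after-turn shift cm (tip->above mouth) [-18.3045   5.9147  11.1733] SOCK [0.6973 0.0421 0.044 ]
```

View pics/s18.png

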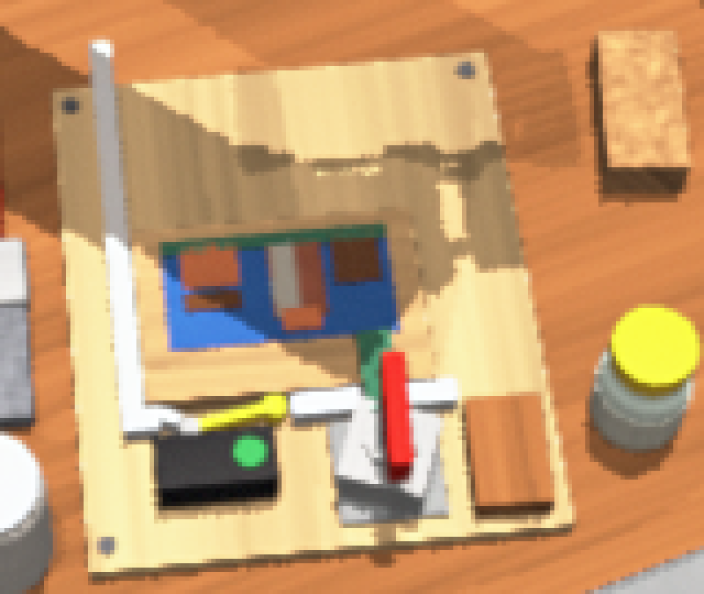

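View pics/t18.png

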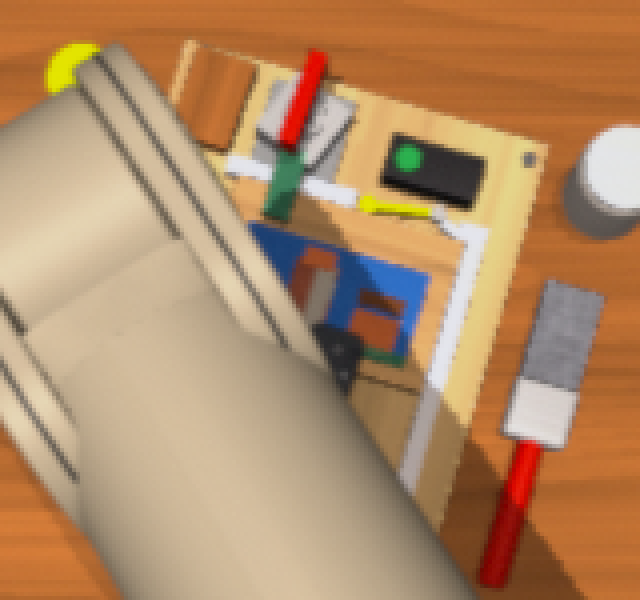

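```bash
python3 - <<'E'
from h import *
def blob(n,box):
    im=vision.grab_frame(n).astype(int);x0,y0,x1,y1=box;c=im[y0:y1,x0:x1]
    m=((c[...,2]>110)&(c[...,1]<60)&(c[...,0]<60)).astype(np.uint8)
    k,l,st,ce=cv2.connectedComponentsWithStats(m);i=1+np.argmax(st[1:,4]);ys,xs=np.nonzero(l==i)
    print(n,st[i]);return (xs.mean()+x0,ys.mean()+y0)
a=blob("top",(290,120,330,160));b=blob("scene",(340,300,375,345))
X,e=tri([ray("top",a),ray("scene",b)]);print(a,b,X,e,w2j(X)*1e3)
for z in (.079,.0925,.078):
    w=np.array([*j2w(.0971,.0465),z]);print(z,proj("top",w),proj("scene",w))
for n,uv in (("top",a),("scene",b)): print(n,w2j(onz(n,uv,.085)))
E
```

```text
top [ 15   7  12  24 116]
scene [ 12  11   6  25 113]
(np.float64(310.7586206896552), np.float64(138.81034482758622)) (np.float64(354.27433628318585), np.float64(323.0619469026549)) [0.6981 0.04   0.0906] 0.0006695271567187666 [98.4727 44.654 ]
0.079 [310.0812 140.608 ] [355.0802 324.6635]
0.0925 [310.1293 138.9908] [355.4117 321.9778]
0.078 [310.0777 140.7262] [355.0559 324.8604]
top [0.1001 0.0457]
scene [0.0959 0.0446]
```

View pics/w18.png

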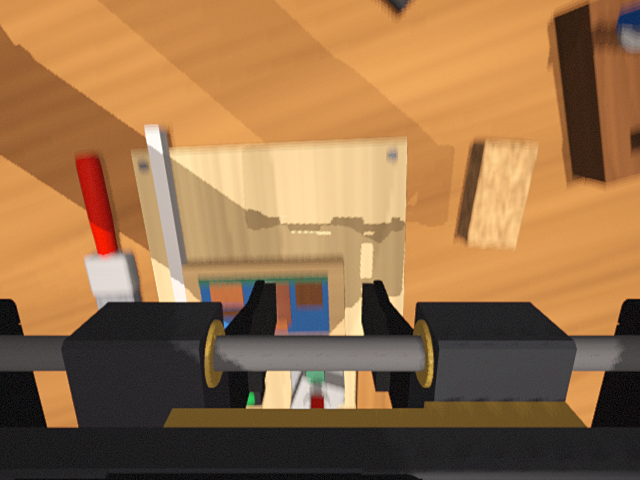

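```bash
python3 - <<'E'
from h import *
def blob(f,box):
    im=cv2.imread(f).astype(int);x0,y0,x1,y1=box;c=im[y0:y1,x0:x1]
    m=((c[...,2]>110)&(c[...,1]<60)&(c[...,0]<60)).astype(np.uint8)
    k,l,st,ce=cv2.connectedComponentsWithStats(m);i=1+np.argmax(st[1:,4]);ys,xs=np.nonzero(l==i)
    print(st[i]);return (xs.mean()+x0,ys.mean()+y0)
a=blob("pics/top0.png",(155,190,200,220));b=blob("pics/scene0.png",(430,205,475,235))
X,e=tri([ray("top",a),ray("scene",b)]);print(a,b,X,e)
E
```

```text
[  7  10  26   9 143]
[  8  10  25   8 106]
(np.float64(174.23776223776224), np.float64(203.71328671328672)) (np.float64(449.9056603773585), np.float64(218.72641509433961)) [0.5361 0.3598 0.0918] 0.0011367916639074185
```

The same red-blob triangulation gave z = 0.0918 in the stand, where the true handle centre is 0.079. It now gives 0.0906, so the centre is at about 0.078, as expected for a fully seated key. I'll confirm with a light touch on the handle top with closed fingers.

```bash
python3 -m handwheel '[[[-5,0,0,0,0],[-5,0,0,0,0],[-5,0,0,0,0],[-3,0,0,0,0],[-0.5,0,0,0,0]]]' 10; python3 - <<'E' 2>/dev/null
from h import *
goto((.6975,.042),.125,None)
E
```

```text
time_s: 22.55
eef_pos: [0.7009, 0.0429, 0.2167]
tool_rot: [0.518, 3.088, -0.038]
ft_force: [-0.3, 0.4, -0.1]
finger_gap: 0.025
t 22.55 tcp [0.7009 0.0429 0.2167] jig mm [100.3213  48.2611] yaw 160.98 tilt 1.53 F [-0.2526  0.3766 -0.0955] gap 0.025
q [ 0.453   0.7082 -0.9984  1.221   0.6063  1.506   0.7763]
shift now-axes cm [0.4201 0.0106 9.1697] turn 0
```

```bash
python3 -m handwheel '[[[0.3,0,4,0,0],[0.1,0,3,0,0],[0,0,1.5,0,0],[0,0,0.3,0,0]]]'; python3 - <<'E' 2>/dev/null
from h import *
goto((.6975,.042),.107,None)
E
```

```text
time_s: 23.05
eef_pos: [0.6989, 0.0419, 0.1256]
tool_rot: [0.521, 3.088, -0.036]
ft_force: [-0.9, 1.0, 0.7]
finger_gap: 0.009
t 23.05 tcp [0.6989 0.0419 0.1256] jig mm [98.7524 46.7095] yaw 160.84 tilt 1.43 F [-0.8989  0.9953  0.7019] gap 0.009
q [ 0.4637  0.7707 -0.9659  1.3339  0.6519  1.3591  0.7349]
shift now-axes cm [0.1636 0.0061 1.8599] turn 0
```

```bash
python3 -m handwheel '[[[0.1,0,0.9,0,0],[0,0,0.5,0,0],[0,0,0.3,0,0]]]'; python3 - <<'E' 2>/dev/null
from h import *
goto((.6975,.042),.107,None)
E
```

```text
time_s: 23.42
eef_pos: [0.6991, 0.0422, 0.11]
tool_rot: [0.521, 3.085, -0.035]
ft_force: [1.1, -0.3, 0.9]
finger_gap: 0.007
t 23.43 tcp [0.6991 0.0422 0.11  ] jig mm [98.817 47.063] yaw 160.82 tilt 1.45 F [ 1.1195 -0.3205  0.8563] gap 0.007
q [ 0.4631  0.7827 -0.9588  1.3508  0.6626  1.3318  0.7264]
shift now-axes cm [ 0.1484 -0.0629  0.3024] turn 0
```

```bash
python3 -m handwheel '[[[0,0,0.15,0,0],[0,0,0.15,0,0],[0,0,0.1,0,0]]]'; python3 - <<'E' 2>/dev/null
from h import *
goto((.6975,.042),.107,None)
E
```

```text
time_s: 23.8
eef_pos: [0.7002, 0.0426, 0.1089]
tool_rot: [0.521, 3.082, -0.033]
ft_force: [-2.4, -0.2, 5.1]
finger_gap: 0.005
t 23.8 tcp [0.7002 0.0426 0.1089] jig mm [99.7891 47.8256] yaw 160.81 tilt 1.51 F [-2.37   -0.1709  5.096 ] gap 0.005
q [ 0.4626  0.7837 -0.9584  1.3518  0.6649  1.3269  0.7247]
shift now-axes cm [ 0.2401 -0.1469  0.1892] turn 0
```

```bash
python3 -m handwheel '[[[0.2,-0.1,0.25,0,0],[0,0,0.25,0,0],[0,0,0.25,0,0]]]'; python3 - <<'E' 2>/dev/null
from h import *
goto((.6975,.042),.107,None)
E
```

```text
time_s: 24.18
eef_pos: [0.7003, 0.0434, 0.1076]
tool_rot: [0.521, 3.075, -0.03]
ft_force: [-6.7, -0.9, 18.5]
finger_gap: 0.002
t 24.18 tcp [0.7003 0.0434 0.1076] jig mm [99.6107 48.6007] yaw 160.79 tilt 1.7 F [-6.6722 -0.8517 18.4827] gap 0.002
q [ 0.4656  0.7811 -0.9596  1.3605  0.6673  1.3155  0.7205]
shift now-axes cm [ 0.2157 -0.226   0.0544] turn 0
```

```bash
python3 -m handwheel '[[[0,0,0.15,0,0],[0,0,0,0,0],[0,0,-1,0,0],[0,0,-3,0,0],[0,0,-5,0,0],[0,4,-2,0,0],[0,6,0,0,0],[0,6,0,0,0]]]'; python3 - <<'E' 2>/dev/null
from h import *
goto((.6975,.042),.107,None)
E
```

```text
time_s: 25.18
eef_pos: [0.7543, 0.1921, 0.2226]
tool_rot: [0.539, 3.067, -0.032]
ft_force: [0.6, -0.3, 0.8]
finger_gap: 0.008
t 25.18 tcp [0.7543 0.1921 0.2226] jig mm [110.4101 206.4593] yaw 160.08 tilt 1.96 F [ 0.6219 -0.2599  0.7712] gap 0.008
q [ 0.1155  0.8454 -0.9416  0.9445  0.6838  1.5974  0.6246]
shift now-axes cm [  0.5806 -15.8742  11.7947] turn 0
```

```bash
python3 -m handwheel '[[[5,3,0,0,0],[5,4,0,0,0],[5,4,0,0,0],[5,3,0,0,0],[2,2,0,0,0]]]'; python3 - <<'E' 2>/dev/null
from h import *
goto((.6975,.042),.107,None)
def blob(n,box):
    im=vision.grab_frame(n).astype(int);x0,y0,x1,y1=box;c=im[y0:y1,x0:x1]
    m=((c[...,2]>110)&(c[...,1]<60)&(c[...,0]<60)).astype(np.uint8)
    k,l,st,ce=cv2.connectedComponentsWithStats(m);i=1+np.argmax(st[1:,4]);ys,xs=np.nonzero(l==i)
    return (xs.mean()+x0,ys.mean()+y0)
a=blob("top",(290,120,330,160));b=blob("scene",(340,300,375,345))
print(tri([ray("top",a),ray("scene",b)]))
im=vision.grab_frame("scene");cv2.imwrite("pics/s20.png",im);cv2.imwrite("pics/s20c.png",cv2.resize(im[240:365,270:420],None,fx=4.8,fy=4.8,interpolation=3))
im=vision.grab_frame("top");cv2.imwrite("pics/t20.png",im);cv2.imwrite("pics/t20c.png",cv2.resize(im[115:235,265:395],None,fx=5,fy=5,interpolation=3))
E
```

```text
time_s: 25.8
eef_pos: [0.6008, 0.4235, 0.2148]
tool_rot: [0.537, 3.07, -0.023]
ft_force: [-0.3, -0.1, 0.1]
finger_gap: 0.009
t 25.8 tcp [0.6008 0.4235 0.2148] jig mm [-101.1344  386.2996] yaw 160.18 tilt 1.66 F [-0.2516 -0.1004  0.0901] gap 0.009
q [-0.1559  0.7774 -0.9898  1.1125  0.6556  1.5446  0.22  ]
shift now-axes cm [-21.7308 -32.4956  11.6991] turn 0
(array([0.6976, 0.0392, 0.0893]), np.float64(0.0005796949333642045))
```

View pics/s20c.png

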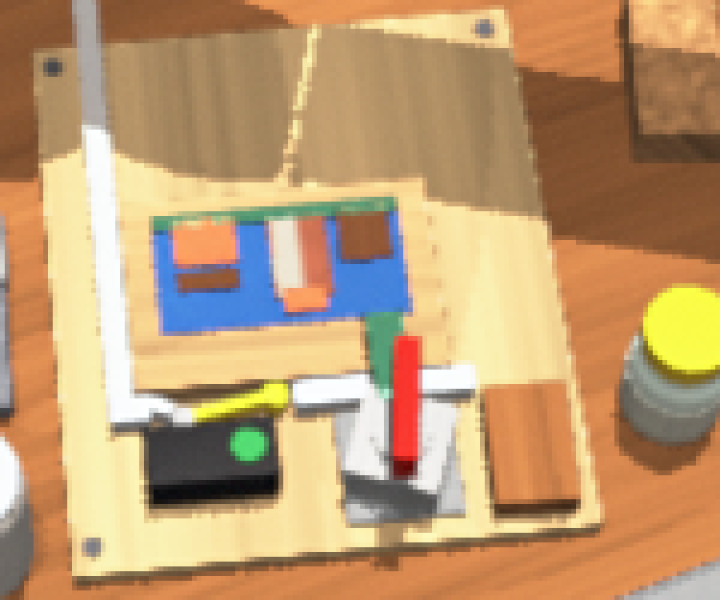

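View pics/t20c.png

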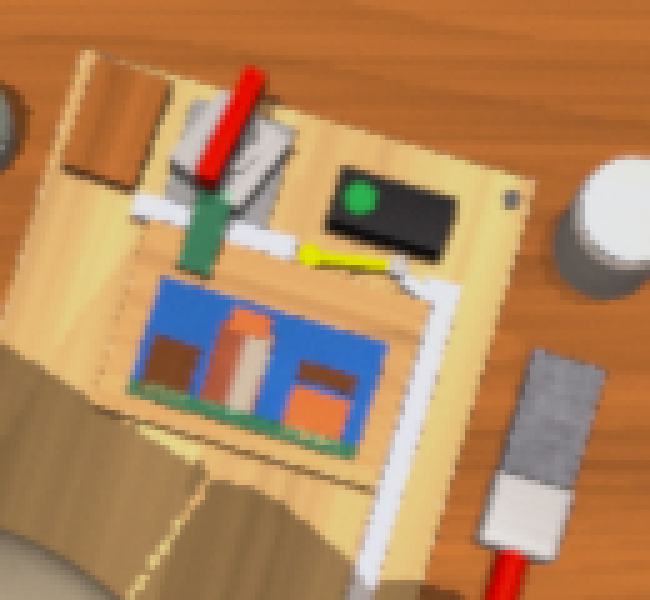

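View pics/t20.png

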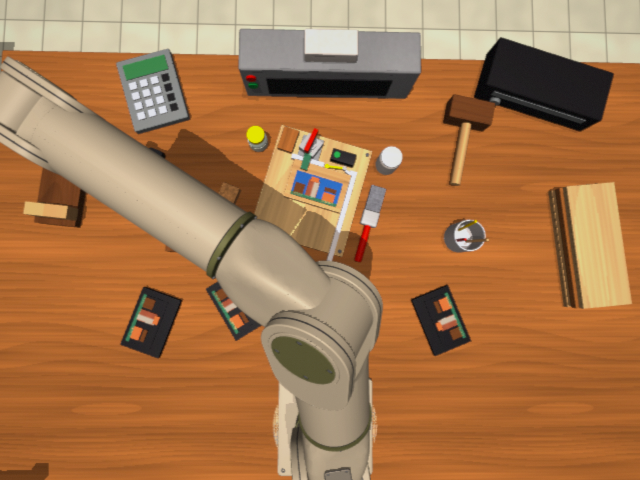

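```bash
python3 - <<'E'
from h import *
for n,o in (("top",(290,140)),("scene",(335,290))):
    im=cv2.imread({"top":"pics/t20.png","scene":"pics/s20.png"}[n])[o[1]:o[1]+45,o[0]:o[0]+50]
    c=cv2.resize(im,None,fx=12,fy=12,interpolation=3)
    P=[]
    for x,y in [(.075,.0555),(.032,.0555),(.032,.0375),(.075,.0375)]:
        w=j2w(x,y);P.append(((proj(n,[*w,.044])+.5-o)*12).astype(int))
    cv2.polylines(c,[np.array(P)],False,(255,0,255),1)
    cv2.imwrite(f"pics/arm_{n}.png",c)
E
```

```text
(no output)
```

View pics/arm_top.png

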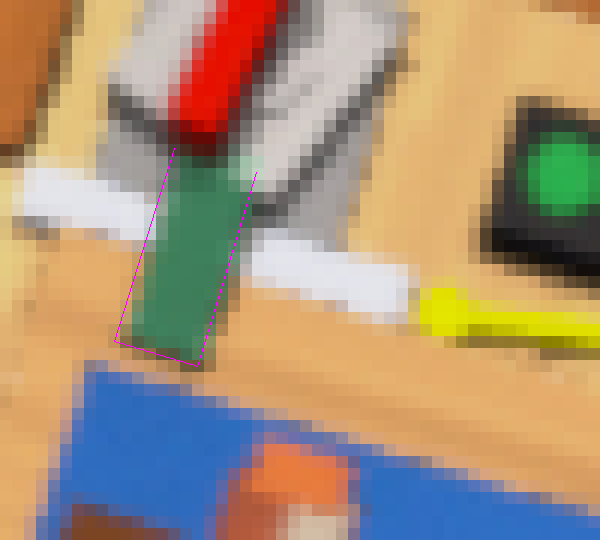

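View pics/arm_scene.png

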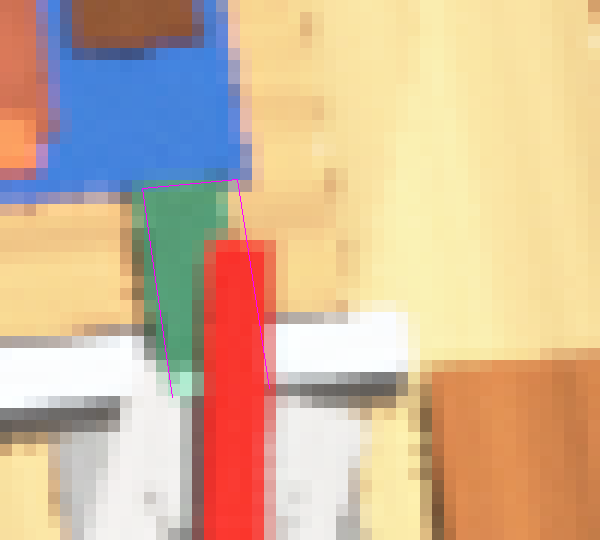

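View pics/s20.png

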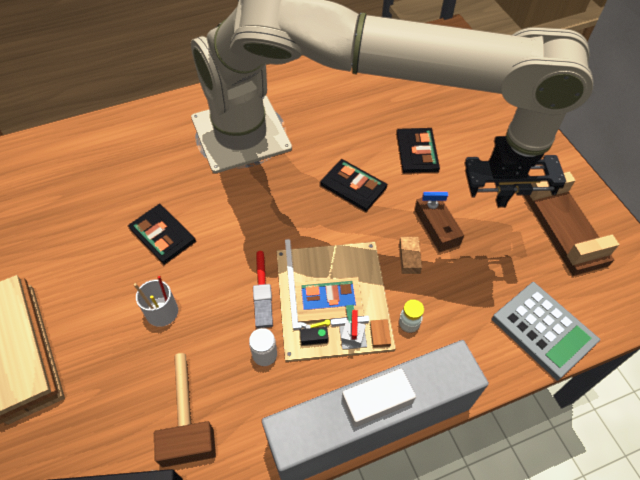

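The blue key is still in the stand at (434,196). The jar, cork, can, brush, tin and offcut are where they were at the start, and the hand is clear of everything. Handing in.

```bash
python3 -m handwheel '[[[0,0,0,0,0.2],[0,0,0,0,0.2]]]'; python3 - <<'E'
from station import ctrl
print(ctrl.job_done(), ctrl.state()["time_s"])
E
```

```text
time_s: 26.25
eef_pos: [0.6064, 0.4176, 0.2144]
tool_rot: [0.549, 3.066, -0.025]
ft_force: [0.0, -0.0, -0.2]
finger_gap: 0.14
the job is handed in; nothing more can be done
the job is handed in; nothing more can be done
```

I pushed the panel along the bed into the fence corner: first against the side fence, then against the back fence. I then put the red key in the clamp's socket, turned the green arm to its stop, let go and moved clear. I handed in at about 26 s.

Last checks:
- **Panel:** its outline matches the home position in both outside cameras. In the wrist view its back edge was at x ≈ 54–55 mm (home is 55), and the lever is pressed in.
- **Clamp arm:** the wrist camera put it within about 0.3° of straight over the panel, and the turning moment had risen to about 0.25 N m against the stop. In the final pictures it runs parallel to the ideal outline, offset by about 1 px.
- **Key seating:** this check failed at first. After I let go, the camera height suggested the key was fully in, but touching the handle showed it 1–2 mm high. I pressed it down with about 18 N. The camera height dropped 1.3 mm, and the fingertips stopped at about 91 mm; 90 mm is fully seated.
- **Everything else:** the blue key and the other things look unmoved, and the robot touches nothing.

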